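# Lock the telescoping shaft stand and lay the shaft on it

### The arm

A 6-joint arm with a two-finger parallel gripper is mounted at the origin on the work surface. World frame = base frame: x ahead of the robot, y to its left, z up, the work surface at z = 0. Lengths are in m, angles in rad, forces in N, time in s.
With the tool pointing down it reaches from about 0.425 to 0.95 m from the base axis. Payload 14.7 kg.
Tool frame: the origin (TCP) lies on the mounting face of the last link; the fingertips stand 173 mm ahead of it and the grasp point (between the pads) lies 155 mm ahead of it; z points along the fingers, y is the line along which they close (so a half turn about z gives the same grasp; the last joint's range is limited). The gripper opens to 85 mm and grips with 20 to 120 N. Pads are 22 mm wide; open, the fingers measure 114 mm over their backs; the gripper's body (76 mm by 85 mm) begins 54 mm behind the grasp point. The pads swing forward as they close: fully open they stand 13 mm farther back than shut.
Start: joints at [1.152, 0.48, 1.596, -0, 1.065, -0.047], TCP at [0.236, 0.606, 0.405] pointing down, gripper open.
Joint ranges: [-2.75, 2.75], [-0.82, 2.05], [0.23, 2.67], [-1.56, 4.7], [0.09, 2.69], [-2.92, 2.92]. Speed limits (rad/s): [1.89, 1.89, 2.39, 3.01, 3.01, 3.01].

### API

Orientations are given as a 3x3 rotation matrix whose columns are the frame's x, y, z axes.
In Python, from plant import sensors, viewer, job gives the robot as it stands.
- The arm moves only by the tool move_arm, never from a script. Its argument "deltas" is a list of rows, each an object of numbers: "ax", "ay", "az": the turn, a rotation vector about the tool's x, y, z in units of 360 degrees (1.0 is 360 degrees); "tx", "ty", "tz": the shift along the tool's x, y, z in units of 1 m (1.0 is 1 m); "hand": the opening, from -1 (shut) to 1 (fully open). A call has 1 to 5 rows; each row is the pose to reach, as a shift and turn from the pose commanded when the call began, along the tool's axes at that moment, turning the shorter way round; what a row does not reach only later rows make up. A row lasts 1/12 s, in which the tool goes at most 41.7 mm and 7.16 degrees, less where a joint would pass 70% of its speed; a pose out of reach is approached as far as the arm can. A call with a number of a shift or a turn outside -1 to 1 is refused whole. A call with a gripper value outside its range is refused whole. The fingers move at their own pace and stop on an object; "newtons" is the grip in N (left out, the last holds). Time passes only in rows, so rows that repeat a pose let the fingers close. It gives the time, the measured TCP pose, the force, the opening and the grip force at its end, in the units of the state.
- sensors.observe(): the state, without advancing time (a new reading comes with each control period).
- viewer.get_image(name): name is "scene" or "top"; returns the picture (400x640x3 uint8, red, green, blue); there is no depth.
- viewer.camera_info(name): a dict with "mtx" (3x3 intrinsics, pixels), "k1" (the pictures are not rectified: a ray, as slopes to the right and down, at radius r is drawn at 1 + k1 r^2 times it, then the intrinsics apply), "R" (3x3) and "t" (3): a world point X has camera coordinates R X + t. Camera axes: x right, y down, z forward; pixel columns grow to the right and rows downward; lengths in m; the calibration is good to about 2 mm. A picture is of the moment at which its call begins. camera_info takes no time and is no camera call.
- job.finish_job(): hands the job in; it is judged then, once.
The state is a dict: "time_s": time; "qpos": joint angles; "qvel": joint speeds; "joint_efforts": joint torques, N m; "tcp_pos": TCP position; "tcp_rot": TCP orientation; "ft_force": force on the tool from outside, world axes, zero at the start; "ft_torque": the same for the moment, N m; "gripper_width": finger opening in m; "finger_force": force on a finger pad.
Only numpy, scipy, OpenCV 4.12 (cv2) and the standard library are available. Lean on these libraries where they do the work, as an engineer would, in place of code of your own. Each camera call takes 0.05 s, during which the arm holds its last target. There are 200 camera calls.

### The job

Pull the sliding end of the telescoping shaft stand out until its snap button pops up through the hole in the outer tube, then push it back against the button with about 15 N for a moment to prove that it is locked; the button is small, so never load it with more than 30 N. Then take the steel shaft out of the wooden cradle, lay it gently (not dropped) with its thin ends in the stand's two V-notches, let go and leave it there, without disturbing the bottle, the gear and the blue bin.

Things in the scene. Friction and masses are not known exactly. Their poses are not given: they have to be found in the camera images.
- sleeve: outer tube: fixed level square aluminium tube 40 x 40 mm on a grey foot plate (180 x 80 x 10 mm) bolted to the bench. Origin on the bench surface under the tube; x along the tube towards its open mouth, out of which the sliding tube is pulled; z up. Tube from x = -100 to +62 mm, z = 10 to 50 mm. It carries the fixed V-plate
- hole (a point): round hole, 13 mm wide, in the 3 mm top wall of the outer tube, through which the button shall pop up: at x = 45, z = 50 mm of the outer tube (a like hole at x = -50 mm is out of use)
- fixed_notch (a point): middle of the bottom line of the fixed V-plate's notch, at x = -20, z = 94 mm of the outer tube. The plate is dark steel, 12 mm thick along x, 56 mm wide, stands on the tube; the notch is a 90 degree V, 37 mm wide at the top, tips at z = 112 mm, running along x
- mouth: black plastic collar, 46 mm wide, on the open mouth of the outer tube, in front of the hole; same origin and axes as the outer tube; it reaches from x = 54 to 62 mm and up to z = 53.5 mm
- slide_tube: sliding steel inner tube with the second V-plate at its outer end. Axes as the outer tube; origin on the bench surface under the middle of that plate. It slides only along x, with about 3 N friction. It starts with its origin at x = 78 to 102 mm of the outer tube and must go out 20 to 60 mm to latch: where the button sits inside is unknown (8 mm either way) and cannot be seen
- rest_head (a point): point in the middle of the sliding V-plate, 72 mm above the bench. Plate 12 mm thick along x, 56 mm wide from z = 14 to 94 mm, above that the same notch as the fixed plate. A good place to pinch its thickness from above, fingers closing along the tubes; fingertips 56 mm or more above the bench clear tube and collar
- snap_button (a joint): height of the sprung brass button, 10 mm across, in m: about 0 while held down under the tube's wall, 0.009 when popped (its top then 6 mm above the tube). Its spring pushes with about 3 N. Popped, it has 1.5 mm of play either way in the hole, then blocks the tube firmly, yielding under 1 mm at 30 N. Latched, the two V-plates are 142 to 158 mm apart, middle to middle
- shaft: plain steel shaft, about 0.6 kg, 188 mm long, level. Origin at its middle on its axis, x along the axis (ends alike). Middle part 30 mm thick, 116 mm long; thin ends 20 mm thick, 36 mm long: only these fit the notches, the thick part goes between the plates. Lying in the stand its axis is 108 mm above the bench, over the middle of the tubes
- cradle: fixed wooden cradle on which the shaft starts by its thin ends, along its x; base 190 x 70 x 12 mm, two V-notched uprights 12 mm thick at x = -76 and +76 mm, 54 mm high at the notch tips; the shaft's axis is 50 mm above the bench. Origin under the middle on the bench
- bottle: bystander: small red plastic bottle with a white cap, 44 mm wide, 110 mm high, origin under its middle
- gear: bystander: dark steel gear ring, 100 mm wide, 22 mm high, lying flat, origin under its middle
- bin: bystander: open blue parts bin 100 x 110 x 55 mm with two bearing rings, origin under its middle
Not all that is in view belongs to the job. Several things look just like the part that bears sleeve: the one meant starts farthest to the robot's right.

How it is judged:
By the outcome, as a careful person would: the job done as asked, in the order asked, and still so for the second after the job is handed in, with the robot touching nothing.
It also fails if it takes over 61 s, if anything falls off the work surface, if the arm or the gripper's body presses on something with over 40 N, if the wrist force passes 120 N, or if a joint passes its speed limit or range.

## Working session

There is one attempt and no reset: what is moved stays moved. The work goes in short steps, Python scripts to look and compute and a tool call to move; the robot and the scene stay as the last step left them, time stands still between calls to the robot, and variables do not carry over. Pictures are saved under pics/ and viewed, at most 10 in all, crops included, and the job is handed in when it is done.

Besides the shell and the picture viewer there is one more tool, called after "Request:" as name([rows], argument=value, ...), one row to a line, values as JSON. move_arm: Moves the arm, as the interface text tells. Shifts and turns lie within -1 to 1; 1 stands for 1 m of shift or 360 degrees of turn. Its arguments: {"type":"object","properties":{"deltas":{"type":"array"},"newtons":{"type":"number"}},"required":["deltas"]}

```bash
mkdir -p pics
cat > h.py <<'E'
import numpy as np, cv2
from plant import sensors, viewer, job
def cam(n):
    c=viewer.camera_info(n); return np.array(c["mtx"]),c["k1"],np.array(c["R"]),np.array(c["t"])
def ray(n,u,v):
    K,k,R,t=cam(n)
    p=cv2.undistortPoints(np.array([[[u,v]]],float),K,np.array([k,0,0,0,0.]))[0,0]
    return -R.T@t, R.T@np.array([p[0],p[1],1])
def onz(n,u,v,z):
    o,d=ray(n,u,v); return o+d*(z-o[2])/d[2]
def proj(n,X):
    K,k,R,t=cam(n)
    return cv2.projectPoints(np.array(X,float).reshape(-1,3),cv2.Rodrigues(R)[0],t,K,np.array([k,0,0,0,0.]))[0][:,0]
def snap(n,f):
    im=viewer.get_image(n)[:,:,::-1]; cv2.imwrite(f"pics/{f}.png",im); return im
E
python3 - <<'E'
from h import *
for n in("scene","top"):
    snap(n,n+"0"); K,k,R,t=cam(n); print(n,K[0,0],k,-R.T@t,R.round(2).tolist())
s=sensors.observe(); print(s["tcp_rot"],s["ft_force"],s["gripper_width"],s["time_s"])
E
```

```text
scene 369.8871078575002 0.014590514616796018 [ 0.97536508 -0.39128007  0.89644476] [[0.7, 0.71, 0.01], [0.57, -0.56, -0.6], [-0.42, 0.43, -0.8]]
top 411.2262828602911 -0.05130796782107415 [0.4466404  0.03561387 1.10210766] [[-0.02, -1.0, -0.02], [-0.99, 0.02, -0.11], [0.11, 0.02, -0.99]]
[[-9.31670957e-01  3.63302966e-01 -4.27822430e-04]
 [ 3.63303214e-01  9.31670471e-01 -9.53132687e-04]
 [ 5.23135928e-05 -1.04343531e-03 -9.99999454e-01]] [ 1.07964098 -0.6512546  -0.31374905] 0.0855106010531336 0.1
```

View pics/scene0.png

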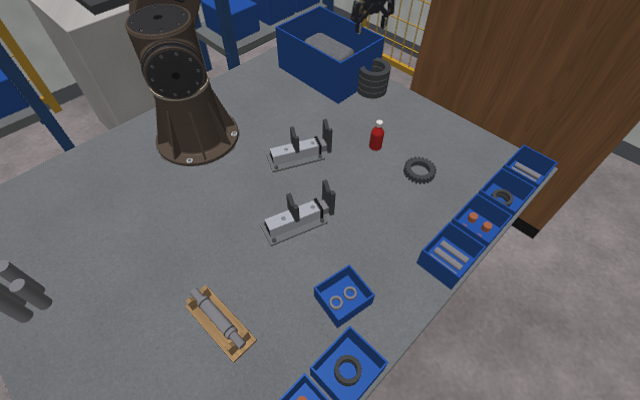

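View pics/top0.png

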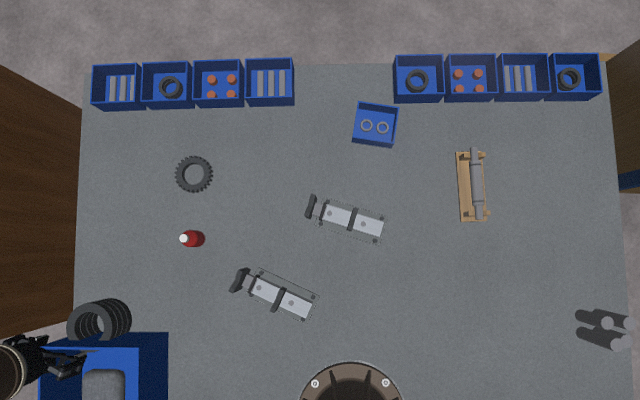

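The stand meant is the one at about top (345,218) and scene (300,213). The cradle with the shaft is at top (472,186), the bin at (375,125), the gear at (194,173) and the bottle at (192,238). Next I'll enlarge the stand and the cradle.

Run:
```python
import cv2,numpy as np
t=cv2.imread("pics/top0.png");s=cv2.imread("pics/scene0.png")
def c(i,x,y,w=100,h=75): return cv2.resize(i[y:y+h,x:x+w],(400,300),interpolation=cv2.INTER_CUBIC)
cv2.imwrite("pics/m.png",np.vstack([np.hstack([c(t,298,180),c(t,422,148)]),np.hstack([c(s,250,173),c(s,172,285)])]))
```

```text
(no output)
```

View pics/m.png

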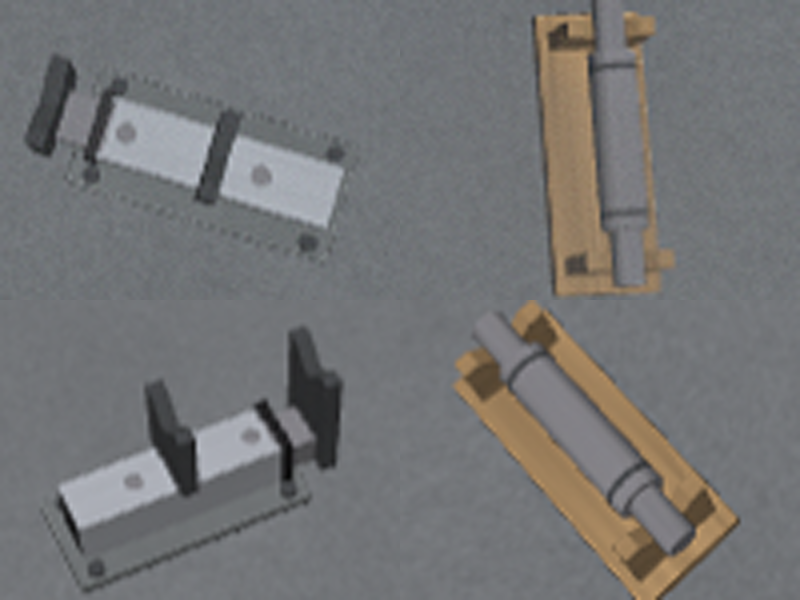

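Run:
```python
from h import *
for n,(x,y) in dict(top=(298,180),scene=(250,173)).items():
    im=cv2.imread(f"pics/{n}0.png"); g=im.min(2)
    roi=g[y:y+75,x:x+100]; m=(roi>(150 if n=="top" else 150)).astype(np.uint8)
    pts=np.argwhere(m)[:,::-1]+[x,y]
    W=np.array([onz(n,*p,.05)[:2] for p in pts])
    r=cv2.minAreaRect((W*1000).astype(np.float32)); print(n,len(pts),r)
P=lambda X,Y,x0,y0:(x0+(X+.5)/4-.5,y0+(Y+.5)/4-.5)
T=lambda X,Y:P(X,Y,298,180); S=lambda X,Y:P(X,Y-300,250,173)
for l,a,b in(("hole",(126,132),(251,437)),("hole2",(261,176),(133,482))):
    print(l,onz("top",*T(*a),.05).round(4),onz("scene",*S(*b),.05).round(4))
print("slidetips top",[onz("top",*T(*a),.112).round(4) for a in((64,62),(45,150))])
print("slidetips scene",[onz("scene",*S(*a),.112).round(4) for a in((300,330),(332,380))])
print("fixtips top",[onz("top",*T(*a),.112).round(4) for a in((232,113),(208,197))])
T2=lambda X,Y:P(X-400,Y,422,148); S2=lambda X,Y:P(X-400,Y-300,172,285)
for f,n,L in((T2,"top",[(614,64),(627,212),(630,285)]),(S2,"scene",[(530,367),(627,480),(682,545),(490,325)])):
    print(n,[onz(n,*f(*a),.05).round(4).tolist() for a in L])
# shaft by grey-vs-wood mask in top
im=cv2.imread("pics/top0.png")[135:230,445:500].astype(int)
print("cradle base corners top z.012",[onz("top",*T2(*a),.012).round(4).tolist() for a in((535,15),(555,296))])
```

```text
top 736 ((505.92327880859375, -16.298934936523438), (150.8770294189453, 37.68972396850586), 71.4299545288086)
scene 480 ((504.47882080078125, -11.737319946289062), (150.1020965576172, 38.766029357910156), 71.71302032470703)
hole [0.5267 0.0443 0.05  ] [0.5259 0.0473 0.05  ]
hole2 [ 0.4968 -0.0413  0.05  ] [ 0.4962 -0.0385  0.05  ]
slidetips top [array([0.5652, 0.0806, 0.112 ]), array([0.512 , 0.0929, 0.112 ])]
slidetips scene [array([0.5164, 0.1047, 0.112 ]), array([0.563 , 0.0883, 0.112 ])]
fixtips top [array([ 0.5322, -0.0204,  0.112 ]), array([ 0.4819, -0.0047,  0.112 ])]
top [[0.6466, -0.3373, 0.05], [0.5499, -0.3401, 0.05], [0.5029, -0.3393, 0.05]]
scene [[0.5453, -0.3331, 0.05], [0.6403, -0.3325, 0.05], [0.6908, -0.3325, 0.05], [0.506, -0.335, 0.05]]
cradle base corners top z.012 [[0.6884, -0.2992, 0.012], [0.4987, -0.3025, 0.012]]
```

Both views agree: sleeve origin ≈ (0.512, 0.006), axis at about 71.3°, sliding plate at x ≈ 90 mm, and shaft ≈ (0.598, −0.336), along world x. Now I'll move above the sliding plate.

```bash
cat >> h.py <<'E'
O=np.array([.512,.006]); A=np.radians(71.3); D=np.array([np.cos(A),np.sin(A)])
def go(p,yaw):
    """print delta to TCP p with tool y axis at yaw deg (tool down)"""
    s=sensors.observe(); R=np.array(s["tcp_rot"]); y=np.array([np.cos(np.radians(yaw)),np.sin(np.radians(yaw)),0])
    z=np.array([0,0,-1.]); T=np.c_[np.cross(y,z),y,z]
    r=cv2.Rodrigues(R.T@T)[0][:,0]/2/np.pi
    print("t",(R.T@(np.array(p)-s["tcp_pos"])).round(4),"a",r.round(4))
def st():
    s=sensors.observe(); p=np.array(s["tcp_pos"]); f=np.array(s["ft_force"])
    print("t",round(s["time_s"],2),"p",p.round(4),"slx",((p[:2]-O)@D*1e3).round(1),"lat",((p[:2]-O)@[-D[1],D[0]]*1e3).round(1),"f",f.round(1),"f.d",(f[:2]@D).round(1),"w",round(s["gripper_width"],4),"ff",s["finger_force"])
E
python3 -c "
from h import *
go([*(O+.09*D),.34],71.3); go([*(O+.09*D),.232],71.3)
print('bottle',onz('top',192,238,.08),'gear',onz('top',194,173,.02),'bin',onz('top',375,125,.05))"
```

```text
t [-0.4708 -0.3683  0.0645] a [-0.0002 -0.     -0.0072]
t [-0.4708 -0.3682  0.1725] a [-0.0002 -0.     -0.0072]
bottle [0.46716203 0.38896547 0.08      ] gear [0.64306647 0.40705472 0.02      ] bin [ 0.75471227 -0.08048214  0.05      ]
```

Request:
move_arm([
  {"tx": -0.471,"ty": -0.368,"tz": 0.0645,"az": -0.0072,"hand": 0.3},
  {"tx": -0.471,"ty": -0.368,"tz": 0.0645,"az": -0.0072,"hand": 0.3},
  {"tx": -0.471,"ty": -0.368,"tz": 0.0645,"az": -0.0072,"hand": 0.3},
  {"tx": -0.471,"ty": -0.368,"tz": 0.0645,"az": -0.0072,"hand": 0.3},
  {"tx": -0.471,"ty": -0.368,"tz": 0.0645,"az": -0.0072,"hand": 0.3},
])

```text
validation failed for argument at $.de...
```

Request:
move_arm([
  {"ax": 0,"ay": 0,"az": -0.0072,"tx": -0.471,"ty": -0.368,"tz": 0.065,"hand": 0.3},
  {"ax": 0,"ay": 0,"az": -0.0072,"tx": -0.471,"ty": -0.368,"tz": 0.065,"hand": 0.3},
  {"ax": 0,"ay": 0,"az": -0.0072,"tx": -0.471,"ty": -0.368,"tz": 0.065,"hand": 0.3},
  {"ax": 0,"ay": 0,"az": -0.0072,"tx": -0.471,"ty": -0.368,"tz": 0.065,"hand": 0.3},
  {"ax": 0,"ay": 0,"az": -0.0072,"tx": -0.471,"ty": -0.368,"tz": 0.065,"hand": 0.3},
])

```text
time_s: 0.52
tcp_pos: [0.3422, 0.4258, 0.3818]
tcp_rot: [[-0.947, 0.32, -0.0], [0.32, 0.947, -0.0], [0.0, -0.0, -1.0]]
ft_force: [0.1, 0.2, -0.0]
gripper_width: 0.055
finger_force: 0.0
```

Request:
move_arm([
  {"ax": 0,"ay": 0,"az": 0,"tx": -0.295,"ty": -0.253,"tz": 0.042,"hand": 0.3},
  {"ax": 0,"ay": 0,"az": 0,"tx": -0.295,"ty": -0.253,"tz": 0.042,"hand": 0.3},
  {"ax": 0,"ay": 0,"az": 0,"tx": -0.295,"ty": -0.253,"tz": 0.042,"hand": 0.3},
  {"ax": 0,"ay": 0,"az": 0,"tx": -0.295,"ty": -0.253,"tz": 0.042,"hand": 0.3},
  {"ax": 0,"ay": 0,"az": 0,"tx": -0.295,"ty": -0.253,"tz": 0.042,"hand": 0.3},
])

```text
time_s: 0.93
tcp_pos: [0.448, 0.2474, 0.3595]
tcp_rot: [[-0.947, 0.321, -0.0], [0.321, 0.947, -0.0], [0.0, -0.0, -1.0]]
ft_force: [0.3, -0.1, -1.1]
gripper_width: 0.0552
finger_force: 0.0
```

Request:
move_arm([
  {"ax": 0,"ay": 0,"az": 0,"tx": -0.14,"ty": -0.12,"tz": 0.02,"hand": 0.3},
  {"ax": 0,"ay": 0,"az": 0,"tx": -0.14,"ty": -0.12,"tz": 0.02,"hand": 0.3},
  {"ax": 0,"ay": 0,"az": 0,"tx": -0.14,"ty": -0.12,"tz": 0.02,"hand": 0.3},
  {"ax": 0,"ay": 0,"az": 0,"tx": -0.14,"ty": -0.12,"tz": 0.02,"hand": 0.3},
  {"ax": 0,"ay": 0,"az": 0,"tx": -0.14,"ty": -0.12,"tz": 0.02,"hand": 0.3},
])

```text
time_s: 1.35
tcp_pos: [0.5434, 0.087, 0.3392]
tcp_rot: [[-0.947, 0.323, 0.0], [0.323, 0.947, -0.001], [-0.001, -0.0, -1.0]]
ft_force: [-0.0, 0.4, 0.4]
gripper_width: 0.0557
finger_force: 0.0
```

```bash
python3 -c "
from h import *
st();go([*(O+.09*D),.34],71.3); go([*(O+.09*D),.232],71.3);s=snap('scene','s1');t=snap('top','t1')
c=lambda i,x,y,w=160,h=120: cv2.resize(i[y:y+h,x:x+w],(400,300),interpolation=cv2.INTER_CUBIC)
cv2.imwrite('pics/m1.png',np.hstack([c(t,250,150),c(s,240,130)]))"
```

```text
t 1.35 p [0.5434 0.087  0.3392] slx 86.8 lat -3.8 f [-0.   0.4  0.4] f.d 0.3 w 0.0557 ff 0.0
t [ 0.0038  0.0032 -0.0008] a [-0.0001  0.0001 -0.0003]
t [0.0038 0.0032 0.1072] a [-0.0001  0.0001 -0.0003]
```

View pics/m1.png

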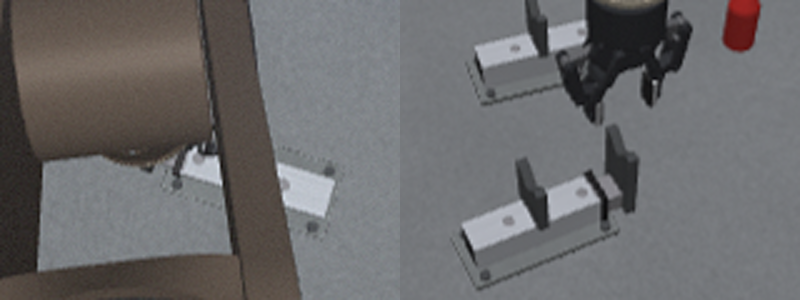

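The left half (top view) shows the arm covering the stand. On the right, the scene view sees the hole clearly at crop (582,192), and the fingers straddle the plate. I'll descend and pinch with 20 N.

Request:
move_arm([
  {"ax": 0,"ay": 0,"az": 0,"tx": 0.004,"ty": 0.003,"tz": 0.03,"hand": 0.3},
  {"ax": 0,"ay": 0,"az": 0,"tx": 0.004,"ty": 0.003,"tz": 0.06,"hand": 0.3},
  {"ax": 0,"ay": 0,"az": 0,"tx": 0.004,"ty": 0.003,"tz": 0.085,"hand": 0.3},
  {"ax": 0,"ay": 0,"az": 0,"tx": 0.004,"ty": 0.003,"tz": 0.105,"hand": 0.3},
  {"ax": 0,"ay": 0,"az": 0,"tx": 0.004,"ty": 0.003,"tz": 0.105,"hand": 0.3},
], newtons=20)

```text
time_s: 1.87
tcp_pos: [0.537, 0.0953, 0.2314]
tcp_rot: [[-0.947, 0.32, -0.006], [0.32, 0.947, -0.001], [0.005, -0.002, -1.0]]
ft_force: [-2.0, 0.3, -1.0]
gripper_width: 0.0556
finger_force: 0.0
```

Request:
move_arm([
  {"ax": 0,"ay": 0,"az": 0,"tx": 0,"ty": 0,"tz": 0,"hand": 0.0},
  {"ax": 0,"ay": 0,"az": 0,"tx": 0,"ty": 0,"tz": 0,"hand": -0.3},
  {"ax": 0,"ay": 0,"az": 0,"tx": 0,"ty": 0,"tz": 0,"hand": -0.6},
  {"ax": 0,"ay": 0,"az": 0,"tx": 0,"ty": 0,"tz": 0,"hand": -1},
  {"ax": 0,"ay": 0,"az": 0,"tx": 0,"ty": 0,"tz": 0,"hand": -1},
], newtons=20)

```text
time_s: 2.28
tcp_pos: [0.5392, 0.095, 0.2363]
tcp_rot: [[-0.947, 0.321, 0.002], [0.321, 0.947, 0.0], [-0.002, 0.001, -1.0]]
ft_force: [-2.0, -0.2, 7.3]
gripper_width: 0.0118
finger_force: 24.4
```

```bash
python3 -c "
from h import *
st();s=snap('scene','s2')
c=lambda i,x,y,w=160,h=120: cv2.resize(i[y:y+h,x:x+w],(800,600),interpolation=cv2.INTER_CUBIC)
cv2.imwrite('pics/m2.png',c(s,240,120)); print(proj('scene',[*(O+.045*D),.05]),proj('scene',[*(O+.045*D),.056]))"
```

```text
t 2.28 p [0.5392 0.095  0.2363] slx 93.0 lat 2.8 f [-2.  -0.2  7.3] f.d -0.8 w 0.0118 ff 24.425679501146078
[[312.82568334 206.7210665 ]] [[312.82402459 205.46029659]]
```

View pics/m2.png

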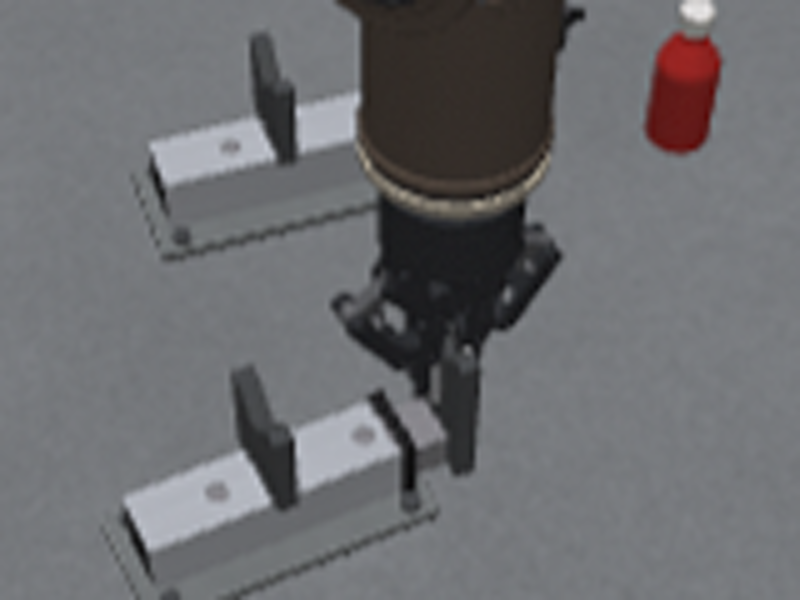

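The hand has pinched the sliding plate and the hole at crop (363,435) is in clear view. The plate sits at x ≈ 93 mm, so the latch is expected after about 29–45 mm. I'll pull 20 mm, then go in small steps.

Request:
move_arm([
  {"ax": 0,"ay": 0,"az": 0,"tx": 0,"ty": 0.004,"tz": 0,"hand": -1},
  {"ax": 0,"ay": 0,"az": 0,"tx": 0,"ty": 0.008,"tz": 0,"hand": -1},
  {"ax": 0,"ay": 0,"az": 0,"tx": 0,"ty": 0.012,"tz": 0,"hand": -1},
  {"ax": 0,"ay": 0,"az": 0,"tx": 0,"ty": 0.016,"tz": 0,"hand": -1},
  {"ax": 0,"ay": 0,"az": 0,"tx": 0,"ty": 0.02,"tz": 0,"hand": -1},
], newtons=30)

```text
time_s: 2.75
tcp_pos: [0.5455, 0.1138, 0.2363]
tcp_rot: [[-0.947, 0.321, 0.002], [0.321, 0.947, -0.0], [-0.002, 0.0, -1.0]]
ft_force: [-1.4, -5.9, 7.9]
gripper_width: 0.0115
finger_force: 30.1
```

```bash
cat >> h.py <<'E'
def hole():
    st(); im=viewer.get_image("scene")[:,:,::-1].astype(int); p=im[203:211,307:318]
    print("max R-B",(p[:,:,2]-p[:,:,0]).max(), "sum+",np.clip(p[:,:,2]-p[:,:,0]-8,0,None).sum(), "min",p.min())
    return im
E
python3 -c "
from h import *
hole()"
```

```text
t 2.75 p [0.5455 0.1138 0.2363] slx 112.8 lat 2.8 f [-1.4 -5.9  7.9] f.d -6.0 w 0.0115 ff 30.111982449889183
max R-B -1 sum+ 0 min 38
```

Request:
move_arm([
  {"ax": 0,"ay": 0,"az": 0,"tx": 0,"ty": 0.001,"tz": 0,"hand": -1},
  {"ax": 0,"ay": 0,"az": 0,"tx": 0,"ty": 0.002,"tz": 0,"hand": -1},
  {"ax": 0,"ay": 0,"az": 0,"tx": 0,"ty": 0.003,"tz": 0,"hand": -1},
  {"ax": 0,"ay": 0,"az": 0,"tx": 0,"ty": 0.004,"tz": 0,"hand": -1},
])

```text
time_s: 3.13
tcp_pos: [0.5468, 0.1175, 0.2363]
tcp_rot: [[-0.947, 0.321, 0.002], [0.321, 0.947, -0.0], [-0.002, 0.0, -1.0]]
ft_force: [-0.8, -5.3, 8.6]
gripper_width: 0.0118
finger_force: 30.1
```

```bash
python3 -c "
from h import *
hole()"
```

```text
t 3.13 p [0.5468 0.1175 0.2363] slx 116.8 lat 2.8 f [-0.8 -5.3  8.6] f.d -5.3 w 0.0118 ff 30.11253498494625
max R-B -1 sum+ 0 min 38
```

Request:
move_arm([
  {"ax": 0,"ay": 0,"az": 0,"tx": 0,"ty": 0.001,"tz": 0,"hand": -1},
  {"ax": 0,"ay": 0,"az": 0,"tx": 0,"ty": 0.0015,"tz": 0,"hand": -1},
  {"ax": 0,"ay": 0,"az": 0,"tx": 0,"ty": 0.0025,"tz": 0,"hand": -1},
])

```text
time_s: 3.43
tcp_pos: [0.5476, 0.1198, 0.2363]
tcp_rot: [[-0.947, 0.321, 0.002], [0.321, 0.947, -0.0], [-0.002, 0.0, -1.0]]
ft_force: [-2.1, -5.2, 7.4]
gripper_width: 0.0117
finger_force: 30.1
```

```bash
python3 -c "
from h import *
hole()"
```

```text
t 3.43 p [0.5476 0.1198 0.2363] slx 119.2 lat 2.8 f [-2.1 -5.2  7.4] f.d -5.6 w 0.0117 ff 30.13069197535515
max R-B 31 sum+ 53 min 38
```

Request:
move_arm([
  {"ax": 0,"ay": 0,"az": 0,"tx": 0,"ty": 0.001,"tz": 0,"hand": -1},
  {"ax": 0,"ay": 0,"az": 0,"tx": 0,"ty": 0.002,"tz": 0,"hand": -1},
  {"ax": 0,"ay": 0,"az": 0,"tx": 0,"ty": 0.002,"tz": 0,"hand": -1},
])

```text
time_s: 3.73
tcp_pos: [0.5482, 0.1219, 0.2363]
tcp_rot: [[-0.947, 0.321, 0.002], [0.321, 0.947, -0.0], [-0.002, 0.001, -1.0]]
ft_force: [-2.4, -2.7, 6.8]
gripper_width: 0.0114
finger_force: 30.0
```

```bash
python3 -c "
from h import *
hole()"
```

```text
t 3.73 p [0.5482 0.1219 0.2363] slx 121.4 lat 2.8 f [-2.4 -2.7  6.8] f.d -3.3 w 0.0114 ff 30.02890482544899
max R-B 63 sum+ 165 min 36
```

Request:
move_arm([
  {"ax": 0,"ay": 0,"az": 0,"tx": 0,"ty": 0.001,"tz": 0,"hand": -1},
  {"ax": 0,"ay": 0,"az": 0,"tx": 0,"ty": 0.002,"tz": 0,"hand": -1},
  {"ax": 0,"ay": 0,"az": 0,"tx": 0,"ty": 0.002,"tz": 0,"hand": -1},
])

```text
time_s: 4.03
tcp_pos: [0.5489, 0.1238, 0.2363]
tcp_rot: [[-0.947, 0.32, 0.002], [0.32, 0.947, -0.0], [-0.002, 0.001, -1.0]]
ft_force: [-1.7, -2.6, 6.6]
gripper_width: 0.0117
finger_force: 30.0
```

```bash
python3 -c "
from h import *
hole()"
```

```text
t 4.03 p [0.5489 0.1238 0.2363] slx 123.4 lat 2.8 f [-1.7 -2.6  6.6] f.d -3.0 w 0.0117 ff 30.026776269078255
max R-B 76 sum+ 265 min 36
```

Request:
move_arm([
  {"ax": 0,"ay": 0,"az": 0,"tx": 0,"ty": 0.001,"tz": 0,"hand": -1},
  {"ax": 0,"ay": 0,"az": 0,"tx": 0,"ty": 0.001,"tz": 0,"hand": -1},
])

```text
time_s: 4.25
tcp_pos: [0.5492, 0.1247, 0.2363]
tcp_rot: [[-0.947, 0.321, 0.002], [0.321, 0.947, -0.0], [-0.002, 0.001, -1.0]]
ft_force: [-2.0, -3.4, 7.5]
gripper_width: 0.0115
finger_force: 30.0
```

```bash
python3 -c "
from h import *
s=hole();t=snap('top','t3')
c=lambda i,x,y,w=80,h=60: cv2.resize(i[y:y+h,x:x+w].astype(np.uint8),(600,450),interpolation=cv2.INTER_CUBIC)
cv2.imwrite('pics/m3.png',c(s,280,175))"
```

```text
t 4.25 p [0.5492 0.1247 0.2363] slx 124.3 lat 2.9 f [-2.  -3.4  7.5] f.d -3.8 w 0.0115 ff 30.03122292459011
max R-B 88 sum+ 346 min 36
```

View pics/m3.png

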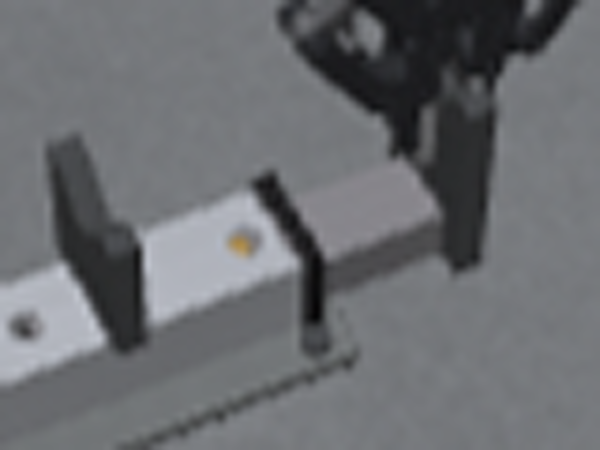

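The brass shows in the left two thirds of the hole at crop (240,242), so it hasn't popped yet. I'll go on in steps of about 1 mm.

Request:
move_arm([
  {"ax": 0,"ay": 0,"az": 0,"tx": 0,"ty": 0.001,"tz": 0,"hand": -1},
  {"ax": 0,"ay": 0,"az": 0,"tx": 0,"ty": 0.0015,"tz": 0,"hand": -1},
  {"ax": 0,"ay": 0,"az": 0,"tx": 0,"ty": 0.0015,"tz": 0,"hand": -1},
])

```text
time_s: 4.6
tcp_pos: [0.5496, 0.1261, 0.2362]
tcp_rot: [[-0.947, 0.321, 0.002], [0.321, 0.947, -0.0], [-0.002, 0.0, -1.0]]
ft_force: [-2.0, -2.6, 8.0]
gripper_width: 0.0115
finger_force: 30.0
```

```bash
python3 -c "
from h import *
hole()"
```

```text
t 4.6 p [0.5496 0.1261 0.2362] slx 125.8 lat 2.8 f [-2.  -2.6  8. ] f.d -3.1 w 0.0115 ff 30.033703967928886
max R-B 107 sum+ 473 min 37
```

Request:
move_arm([
  {"ax": 0,"ay": 0,"az": 0,"tx": 0,"ty": 0.001,"tz": 0,"hand": -1},
  {"ax": 0,"ay": 0,"az": 0,"tx": 0,"ty": 0.001,"tz": 0,"hand": -1},
  {"ax": 0,"ay": 0,"az": 0,"tx": 0,"ty": 0.001,"tz": 0,"hand": -1},
])

```text
time_s: 4.9
tcp_pos: [0.55, 0.127, 0.2363]
tcp_rot: [[-0.947, 0.321, 0.002], [0.321, 0.947, 0.0], [-0.002, 0.001, -1.0]]
ft_force: [-1.5, -3.3, 6.8]
gripper_width: 0.0113
finger_force: 30.0
```

```bash
python3 -c "
from h import *
hole()"
```

```text
t 4.9 p [0.55   0.127  0.2363] slx 126.8 lat 2.8 f [-1.5 -3.3  6.8] f.d -3.7 w 0.0113 ff 30.02182960510254
max R-B 107 sum+ 484 min 37
```

Request:
move_arm([
  {"ax": 0,"ay": 0,"az": 0,"tx": 0,"ty": 0.001,"tz": 0,"hand": -1},
  {"ax": 0,"ay": 0,"az": 0,"tx": 0,"ty": 0.001,"tz": 0,"hand": -1},
  {"ax": 0,"ay": 0,"az": 0,"tx": 0,"ty": 0.001,"tz": 0,"hand": -1},
])

```text
time_s: 5.2
tcp_pos: [0.5503, 0.1279, 0.2363]
tcp_rot: [[-0.947, 0.321, 0.002], [0.321, 0.947, 0.0], [-0.002, 0.001, -1.0]]
ft_force: [-1.3, -3.4, 6.8]
gripper_width: 0.012
finger_force: 30.0
```

```bash
python3 -c "
from h import *
s=hole()
a=(s[:,:,2]-s[:,:,0])[195:215,300:322]
ys,xs=np.nonzero(a>15); print(len(xs),xs.min()+300,xs.max()+300,ys.min()+195,ys.max()+195)
c=lambda i,x,y,w=80,h=60: cv2.resize(i[y:y+h,x:x+w].astype(np.uint8),(600,450),interpolation=cv2.INTER_CUBIC)
cv2.imwrite('pics/m4.png',c(s,280,175))"
```

```text
t 5.2 p [0.5503 0.1279 0.2363] slx 127.8 lat 2.8 f [-1.3 -3.4  6.8] f.d -3.6 w 0.012 ff 30.02056572586298
max R-B 111 sum+ 528 min 37
11 311 314 206 208
```

View pics/m4.png

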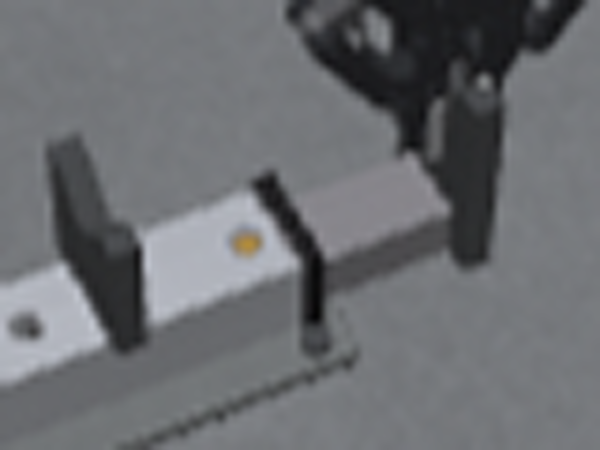

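The button now nearly fills the hole at crop (246,242) but hasn't risen. I'll go another 1 mm.

Request:
move_arm([
  {"ax": 0,"ay": 0,"az": 0,"tx": 0,"ty": 0.0005,"tz": 0,"hand": -1},
  {"ax": 0,"ay": 0,"az": 0,"tx": 0,"ty": 0.001,"tz": 0,"hand": -1},
  {"ax": 0,"ay": 0,"az": 0,"tx": 0,"ty": 0.001,"tz": 0,"hand": -1},
])

```text
time_s: 5.5
tcp_pos: [0.5506, 0.1289, 0.2363]
tcp_rot: [[-0.947, 0.321, 0.002], [0.321, 0.947, -0.0], [-0.002, 0.001, -1.0]]
ft_force: [-2.8, -3.5, 7.0]
gripper_width: 0.0118
finger_force: 30.1
```

```bash
cat >> h.py <<'E'
def btn():
    s=hole(); a=(s[:,:,2]-s[:,:,0])[195:215,300:322]
    ys,xs=np.nonzero(a>15); print(len(xs),xs.min()+300,xs.max()+300,ys.min()+195,ys.max()+195,"cen",((a*(a>8))*np.mgrid[195:215,300:322][0]).sum()/(a*(a>8)).sum(),"tot",(a*(a>8)).sum())
E
python3 -c "
from h import *
btn()"
```

```text
t 5.5 p [0.5506 0.1289 0.2363] slx 128.8 lat 2.9 f [-2.8 -3.5  7. ] f.d -4.2 w 0.0118 ff 30.050586126744747
max R-B 111 sum+ 533 min 38
11 311 314 206 208 cen 207.024154589372 tot 621
```

Request:
move_arm([
  {"ax": 0,"ay": 0,"az": 0,"tx": 0,"ty": 0.0005,"tz": 0,"hand": -1},
  {"ax": 0,"ay": 0,"az": 0,"tx": 0,"ty": 0.001,"tz": 0,"hand": -1},
  {"ax": 0,"ay": 0,"az": 0,"tx": 0,"ty": 0.001,"tz": 0,"hand": -1},
])

```text
time_s: 5.8
tcp_pos: [0.5509, 0.1298, 0.2363]
tcp_rot: [[-0.947, 0.321, 0.002], [0.321, 0.947, -0.0], [-0.002, 0.001, -1.0]]
ft_force: [-2.1, -3.5, 7.6]
gripper_width: 0.0119
finger_force: 30.0
```

```bash
python3 -c "
from h import *
btn()"
```

```text
t 5.8 p [0.5509 0.1298 0.2363] slx 129.8 lat 2.8 f [-2.1 -3.5  7.6] f.d -4.0 w 0.0119 ff 30.04925675690174
max R-B 111 sum+ 544 min 37
9 312 314 206 208 cen 206.9172077922078 tot 616
```

Request:
move_arm([
  {"ax": 0,"ay": 0,"az": 0,"tx": 0,"ty": 0.0005,"tz": 0,"hand": -1},
  {"ax": 0,"ay": 0,"az": 0,"tx": 0,"ty": 0.001,"tz": 0,"hand": -1},
  {"ax": 0,"ay": 0,"az": 0,"tx": 0,"ty": 0.001,"tz": 0,"hand": -1},
])

```text
time_s: 6.1
tcp_pos: [0.5512, 0.1308, 0.2363]
tcp_rot: [[-0.947, 0.321, 0.002], [0.321, 0.947, -0.0], [-0.002, 0.0, -1.0]]
ft_force: [-2.2, -3.5, 7.7]
gripper_width: 0.0116
finger_force: 30.0
```

```bash
python3 -c "
from h import *
btn()"
```

```text
t 6.1 p [0.5512 0.1308 0.2363] slx 130.8 lat 2.9 f [-2.2 -3.5  7.7] f.d -4.0 w 0.0116 ff 30.044656209647655
max R-B 108 sum+ 490 min 36
9 312 314 206 208 cen 206.8576512455516 tot 562
```

```bash
python3 -c "
from h import *
s=viewer.get_image('scene').astype(int); print((s[:,:,0]-s[:,:,2])[201:212,306:320]); print(s[201:212,306:320].mean(2).astype(int))
for z in(.047,.05,.056): print(z,proj('scene',[[*(O+x*D),z] for x in (.0385,.045,.0515)]).round(1).tolist())"
```

```text
[[ -6  -6  -6  -7  -9  -9 -11 -11  -6  -3  -2   0  -5  -6]
 [ -8  -8  -9 -10 -11 -12 -11 -12  -8  -3  -1  -1  -3  -4]
 [-10 -11 -12 -11 -11 -11 -11 -12 -11  -8  -3  -2  -2  -2]
 [-12 -11 -11 -11 -12 -11 -12 -14 -14 -12  -5  -1  -2  -2]
 [-11 -11 -12 -11 -12 -10   0   8   2 -14  -8  -2  -2  -2]
 [-12 -11 -12 -12 -10  -9  44  78  64  -8 -13  -5  -2  -1]
 [-12 -12 -12 -12  -9  -9  67 107  98  -5 -13  -8  -3  -2]
 [-12 -12 -12 -12 -11 -10  25  58  21 -12 -13 -12  -8  -3]
 [-11 -13 -12 -12 -11 -12  -7  -3 -14 -14 -12 -12 -10  -7]
 [-12 -11 -11 -11 -11 -11 -12 -13 -12 -12 -11 -11 -11  -8]
 [-12 -12 -12 -12 -12 -12 -12 -12 -13  -9  -9  -9  -7  -7]]
[[122 119 118 135 157 169 171 171 105  42  33  32  88 130]
 [137 136 154 168 183 183 183 187 139  68  32  33  59 111]
 [169 168 181 181 180 180 181 183 171 137  74  36  32  59]
 [182 180 179 179 180 178 172 182 186 180 127  52  31  31]
 [178 178 179 179 177 158 143 153 164 185 159  79  35  33]
 [179 179 179 181 158 135 126 122 133 178 178 126  78  40]
 [178 179 180 183 153 135 117 122 123 176 184 158 108  45]
 [180 180 181 182 172 157 129 122 156 180 182 176 147  76]
 [180 180 180 180 181 177 166 158 179 182 181 183 177 144]
 [181 180 180 180 180 180 182 182 182 180 181 183 166 154]
 [180 180 181 181 181 181 181 181 182 163 163 149 128 120]]
0.047 [[310.8, 208.1], [312.8, 207.3], [314.9, 206.6]]
0.05 [[310.8, 207.5], [312.8, 206.7], [314.9, 205.9]]
0.056 [[310.8, 206.3], [312.8, 205.5], [314.9, 204.7]]
```

The brass now sits right of the hole's centre (cols 312–314, with a grey gap at 310–311) and its rows show it still flush, so it may have slipped past without popping. I'll ease back about 1.5 mm and give it time.

Request:
move_arm([
  {"ax": 0,"ay": 0,"az": 0,"tx": 0,"ty": -0.001,"tz": 0,"hand": -1},
  {"ax": 0,"ay": 0,"az": 0,"tx": 0,"ty": -0.001,"tz": 0,"hand": -1},
  {"ax": 0,"ay": 0,"az": 0,"tx": 0,"ty": -0.001,"tz": 0,"hand": -1},
  {"ax": 0,"ay": 0,"az": 0,"tx": 0,"ty": -0.001,"tz": 0,"hand": -1},
])

```text
time_s: 6.53
tcp_pos: [0.551, 0.1301, 0.2363]
tcp_rot: [[-0.947, 0.321, 0.002], [0.321, 0.947, 0.0], [-0.002, 0.001, -1.0]]
ft_force: [-2.2, 0.7, 5.5]
gripper_width: 0.0117
finger_force: 30.0
```

```bash
python3 -c "
from h import *
btn()
s=viewer.get_image('scene').astype(int); print((s[:,:,0]-s[:,:,2])[203:210,308:318]); print(s[203:210,308:318].mean(2).astype(int))"
```

```text
t 6.53 p [0.551  0.1301 0.2363] slx 130.1 lat 2.9 f [-2.2  0.7  5.5] f.d 0.0 w 0.0117 ff 29.9859956279397
max R-B 110 sum+ 544 min 36
9 312 314 206 208 cen 206.88474025974025 tot 616
[[-12 -11 -12 -12 -11 -12 -10  -7  -3  -2]
 [-11 -12 -12 -12 -12 -14 -14 -12  -4  -2]
 [-12 -12 -12 -10  -1   7   1 -12  -9  -2]
 [-12 -12 -11  -9  54  79  63  -8 -13  -5]
 [-12 -12  -9  -5  88 110  96  -6 -13  -7]
 [-12 -13 -11  -8  44  62  20 -11 -13 -11]
 [-11 -11 -12 -12  -6  -2 -14 -12 -12 -13]]
[[181 181 181 180 181 183 171 138  74  37]
 [179 179 180 178 172 182 186 181 127  50]
 [179 180 177 158 144 152 164 185 159  79]
 [179 181 158 136 127 122 132 179 178 126]
 [180 183 153 125 121 124 122 176 184 157]
 [181 181 173 149 121 123 155 179 182 175]
 [180 180 182 178 159 156 179 182 182 183]]
```

Request:
move_arm([
  {"ax": 0,"ay": 0,"az": 0,"tx": 0,"ty": -0.001,"tz": 0,"hand": -1},
  {"ax": 0,"ay": 0,"az": 0,"tx": 0,"ty": -0.0015,"tz": 0,"hand": -1},
  {"ax": 0,"ay": 0,"az": 0,"tx": 0,"ty": -0.0015,"tz": 0,"hand": -1},
  {"ax": 0,"ay": 0,"az": 0,"tx": 0,"ty": -0.0015,"tz": 0,"hand": -1},
])

```text
time_s: 6.97
tcp_pos: [0.5506, 0.1289, 0.2363]
tcp_rot: [[-0.947, 0.321, 0.002], [0.321, 0.947, 0.001], [-0.002, 0.001, -1.0]]
ft_force: [-1.1, 4.0, 6.1]
gripper_width: 0.0115
finger_force: 29.9
```

```bash
python3 -c "
from h import *
btn()
s=viewer.get_image('scene').astype(int); print((s[:,:,0]-s[:,:,2])[203:210,308:318]); print(s[203:210,308:318].mean(2).astype(int))"
```

```text
t 6.97 p [0.5506 0.1289 0.2363] slx 128.8 lat 2.9 f [-1.1  4.   6.1] f.d 3.4 w 0.0115 ff 29.88440891727805
max R-B 111 sum+ 506 min 37
10 311 314 206 208 cen 206.98976109215016 tot 586
[[-12 -11 -11 -11 -11 -12 -10  -7  -3  -1]
 [-11 -10 -12 -12 -11 -14 -13 -11  -4  -1]
 [-12 -12 -12 -10   0  -1 -11 -14  -8  -4]
 [-12 -12 -11   4  57  67  25 -11 -13  -5]
 [-11 -11 -11  16  99 111  72  -8 -13  -8]
 [-12 -12 -13   6  54  67  20 -10 -13 -11]
 [-12 -13 -12  -8  -3   3 -12 -13 -12 -12]]
[[181 181 180 180 180 183 171 137  74  38]
 [179 179 180 178 171 182 185 180 127  51]
 [179 180 177 158 143 153 164 184 159  79]
 [179 182 158 134 126 123 136 178 178 126]
 [179 182 154 119 124 125 123 176 185 157]
 [181 182 174 135 125 131 155 179 182 176]
 [180 180 182 170 159 162 180 182 181 183]]
```

The button lies in the hole, still flush (brass area about 5.6 px; a popped one would cover about 10). I'll scan slowly forward across the window.

Request:
move_arm([
  {"ax": 0,"ay": 0,"az": 0,"tx": 0,"ty": 0,"tz": 0,"hand": -1},
  {"ax": 0,"ay": 0,"az": 0,"tx": 0,"ty": 0.0003,"tz": 0,"hand": -1},
  {"ax": 0,"ay": 0,"az": 0,"tx": 0,"ty": 0.0006,"tz": 0,"hand": -1},
  {"ax": 0,"ay": 0,"az": 0,"tx": 0,"ty": 0.0009,"tz": 0,"hand": -1},
  {"ax": 0,"ay": 0,"az": 0,"tx": 0,"ty": 0.0012,"tz": 0,"hand": -1},
])

```text
time_s: 7.48
tcp_pos: [0.5508, 0.1296, 0.2363]
tcp_rot: [[-0.947, 0.32, 0.002], [0.32, 0.947, -0.0], [-0.002, 0.0, -1.0]]
ft_force: [-2.3, -4.2, 7.7]
gripper_width: 0.0112
finger_force: 30.3
```

```bash
python3 -c "
from h import *
btn()
a=cv2.imread('pics/s2.png').astype(float).mean(2)
s=viewer.get_image('scene').astype(float); b=s.mean(2); c=np.clip(s[:,:,0]-s[:,:,2]+10,0,None)
Y,X=np.mgrid[203:210,308:316]
for i in (np.clip(178-a,0,None),np.clip(178-b,0,None),c): 
    w=i[203:210,308:316].copy(); 
    m=(X-308)*0.9>(-99)
    w[(X-Y>314-205)&True]=0
    print((w*X).sum()/w.sum(),(w*Y).sum()/w.sum(),w.sum())
print(a[203:210,308:318].astype(int))"
```

```text
t 7.48 p [0.5508 0.1296 0.2363] slx 129.5 lat 2.9 f [-2.3 -4.2  7.7] f.d -4.7 w 0.0112 ff 30.28709840029478
max R-B 111 sum+ 521 min 37
9 312 314 206 208 cen 206.9683860232945 tot 601
312.26400862068965 206.56142241379305 618.6666666666667
312.3179991067441 206.7588209021885 746.3333333333333
312.9141742522757 206.9297789336801 769.0
[[181 182 181 181 181 184 172 138  74  37]
 [180 180 180 179 172 182 186 181 127  51]
 [179 181 177 158 144 153 165 185 159  79]
 [180 181 159 135 129 127 136 178 178 127]
 [181 182 154 133 132 133 134 177 185 158]
 [181 183 173 156 148 146 162 179 183 177]
 [181 181 182 177 172 171 181 182 182 184]]
```

Request:
move_arm([
  {"ax": 0,"ay": 0,"az": 0,"tx": 0,"ty": -0.001,"tz": 0,"hand": -1},
  {"ax": 0,"ay": 0,"az": 0,"tx": 0,"ty": -0.0015,"tz": 0,"hand": -1},
  {"ax": 0,"ay": 0,"az": 0,"tx": 0,"ty": -0.002,"tz": 0,"hand": -1},
  {"ax": 0,"ay": 0,"az": 0,"tx": 0,"ty": -0.0025,"tz": 0,"hand": -1},
  {"ax": 0,"ay": 0,"az": 0,"tx": 0,"ty": -0.0025,"tz": 0,"hand": -1},
])

```text
time_s: 8.0
tcp_pos: [0.5502, 0.1277, 0.2363]
tcp_rot: [[-0.947, 0.321, 0.002], [0.321, 0.947, 0.001], [-0.002, 0.001, -1.0]]
ft_force: [-1.4, 4.4, 5.4]
gripper_width: 0.0118
finger_force: 29.9
```

```bash
python3 -c "
from h import *
btn()
s=viewer.get_image('scene').astype(int); print((s[:,:,0]-s[:,:,2])[203:210,308:317]); print(s[203:210,308:317].mean(2).astype(int))"
```

```text
t 8.0 p [0.5502 0.1277 0.2363] slx 127.5 lat 2.9 f [-1.4  4.4  5.4] f.d 3.7 w 0.0118 ff 29.88905232399702
max R-B 113 sum+ 511 min 37
10 311 314 206 208 cen 207.10016694490818 tot 599
[[-12 -11 -11 -12 -11 -12 -11  -7  -3]
 [-12 -11 -12 -11 -11 -12 -12 -10  -5]
 [-12 -12 -12 -11 -11 -12 -12 -12  -8]
 [-12 -12 -12  15  45  51   1 -13 -12]
 [-11 -12 -13  63 106 113  34 -11 -12]
 [-13 -12 -14  31  64  68  10 -12 -12]
 [-11 -11 -14 -10   3   5 -13 -12 -11]]
[[181 181 180 181 181 183 170 137  74]
 [179 179 180 178 172 182 186 180 127]
 [179 180 177 158 144 154 165 185 158]
 [179 181 158 133 128 127 123 177 179]
 [179 182 153 128 125 124 110 174 185]
 [180 182 174 143 135 133 153 179 183]
 [180 180 182 169 165 164 179 182 181]]
```

Request:
move_arm([
  {"ax": 0,"ay": 0,"az": 0,"tx": 0,"ty": -0.0002,"tz": 0,"hand": -1},
  {"ax": 0,"ay": 0,"az": 0,"tx": 0,"ty": -0.0004,"tz": 0,"hand": -1},
  {"ax": 0,"ay": 0,"az": 0,"tx": 0,"ty": -0.0006,"tz": 0,"hand": -1},
  {"ax": 0,"ay": 0,"az": 0,"tx": 0,"ty": -0.0008,"tz": 0,"hand": -1},
  {"ax": 0,"ay": 0,"az": 0,"tx": 0,"ty": -0.001,"tz": 0,"hand": -1},
])

```text
time_s: 8.52
tcp_pos: [0.5499, 0.1268, 0.2363]
tcp_rot: [[-0.947, 0.321, 0.002], [0.321, 0.947, 0.001], [-0.002, 0.002, -1.0]]
ft_force: [-1.0, 6.1, 4.8]
gripper_width: 0.0115
finger_force: 29.8
```

```bash
python3 -c "
from h import *
btn()
s=viewer.get_image('scene').astype(int); print((s[:,:,0]-s[:,:,2])[203:210,308:317])"
```

```text
t 8.52 p [0.5499 0.1268 0.2363] slx 126.6 lat 2.9 f [-1.   6.1  4.8] f.d 5.5 w 0.0115 ff 29.82980953529477
max R-B 107 sum+ 482 min 36
8 311 313 206 208 cen 207.16842105263157 tot 570
[[-12 -11 -11 -11 -11 -12 -11  -8  -3]
 [-12 -11 -12 -11 -11 -13 -13 -12  -4]
 [-12 -11 -12 -11 -11 -12 -11 -12  -7]
 [-12 -12 -13  14  44  39  -2 -12 -11]
 [-12 -12 -11  68 107 101  11 -12 -12]
 [-12 -12 -13  40  67  69   0 -13 -12]
 [-12 -12 -13  -2   9   6 -12 -12 -11]]
```

Request:
move_arm([
  {"ax": 0,"ay": 0,"az": 0,"tx": 0,"ty": -0.0004,"tz": 0,"hand": -1},
  {"ax": 0,"ay": 0,"az": 0,"tx": 0,"ty": -0.0008,"tz": 0,"hand": -1},
  {"ax": 0,"ay": 0,"az": 0,"tx": 0,"ty": -0.0008,"tz": 0,"hand": -1},
])

```text
time_s: 8.87
tcp_pos: [0.5496, 0.126, 0.2363]
tcp_rot: [[-0.947, 0.321, 0.002], [0.321, 0.947, 0.001], [-0.002, 0.001, -1.0]]
ft_force: [-1.0, 4.8, 4.9]
gripper_width: 0.0118
finger_force: 29.9
```

```bash
python3 -c "
from h import *
btn()
s=viewer.get_image('scene').astype(int); print((s[:,:,0]-s[:,:,2])[203:210,308:317])"
```

```text
t 8.87 p [0.5496 0.126  0.2363] slx 125.7 lat 2.9 f [-1.   4.8  4.9] f.d 4.2 w 0.0118 ff 29.874502513557673
max R-B 107 sum+ 452 min 36
9 311 313 206 208 cen 207.1936090225564 tot 532
[[-11 -11 -11 -11 -11 -11 -10  -8  -3]
 [-12 -12 -12 -11 -11 -13 -12 -11  -5]
 [-11 -11 -12 -10 -10 -11 -11 -12  -8]
 [-12 -12 -12  15  45  28  -3 -11 -12]
 [-11 -13   2  69 107  84   3 -11 -12]
 [-12 -13  -3  42  69  62  -5 -13 -12]
 [-12 -12 -14  -3   9   1 -13 -12 -12]]
```

Request:
move_arm([
  {"ax": 0,"ay": 0,"az": 0,"tx": 0,"ty": 0.001,"tz": -0.0005,"hand": -1},
  {"ax": 0,"ay": 0,"az": 0,"tx": 0,"ty": 0.002,"tz": -0.001,"hand": -1},
  {"ax": 0,"ay": 0,"az": 0,"tx": 0,"ty": 0.003,"tz": -0.001,"hand": -1},
  {"ax": 0,"ay": 0,"az": 0,"tx": 0,"ty": 0.0035,"tz": -0.001,"hand": -1},
  {"ax": 0,"ay": 0,"az": 0,"tx": 0,"ty": 0.0035,"tz": -0.001,"hand": -1},
])

```text
time_s: 9.38
tcp_pos: [0.5506, 0.1287, 0.2363]
tcp_rot: [[-0.947, 0.321, 0.001], [0.321, 0.947, -0.0], [-0.001, 0.0, -1.0]]
ft_force: [2.4, -4.2, -5.3]
gripper_width: 0.012
finger_force: 30.9
```

```bash
python3 -c "
from h import *
btn()
s=viewer.get_image('scene').astype(int); print((s[:,:,0]-s[:,:,2])[203:210,308:317])
t=viewer.get_image('top')[:,:,::-1]; p=proj('top',[*(O+.045*D),.056])[0]; print(p)
print(proj('top',[*(O-.05*D),.056])[0])
c=lambda i,x,y,w=80,h=60: cv2.resize(i[y:y+h,x:x+w].astype(np.uint8),(400,300),interpolation=cv2.INTER_CUBIC)
cv2.imwrite('pics/m5.png',np.hstack([c(s[:,:,::-1],280,175),c(t,290,180)]))"
```

```text
t 9.38 p [0.5506 0.1287 0.2363] slx 128.6 lat 2.8 f [ 2.4 -4.2 -5.3] f.d -3.2 w 0.012 ff 30.92998780310154
max R-B 111 sum+ 544 min 38
11 311 314 206 208 cen 207.03481012658227 tot 632
[[-12 -11 -11 -12 -11 -12 -10  -7  -3]
 [-11 -11 -11 -11 -12 -14 -13 -11  -5]
 [-11 -12 -12 -11   0  -1 -11 -14  -8]
 [-12 -12 -12   2  56  66  24 -11 -12]
 [-12 -12 -12  34 100 111  72  -8 -14]
 [-12 -13 -13  19  61  67  20 -11 -13]
 [-12 -12 -13  -8   3   5 -12 -13 -12]]
[327.42276343 212.57342384]
[363.06773781 223.83656945]
```

View pics/m5.png

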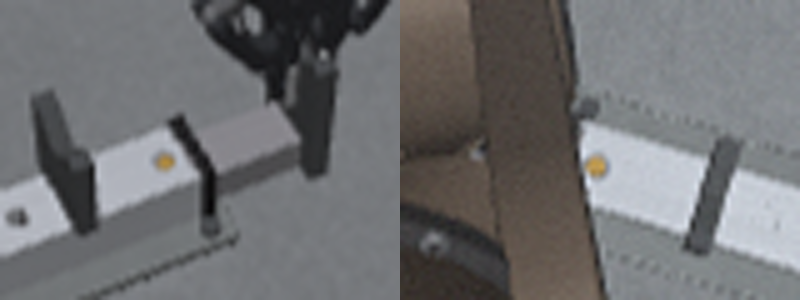

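Left: brass centred in the hole at crop (165,161). Right: the top view also shows it at crop (597,167), so its height can be triangulated.

```bash
cat >> h.py <<'E'
def tri(a,b):
    (o1,d1),(o2,d2)=ray("scene",*a),ray("top",*b)
    s=np.linalg.lstsq(np.c_[d1,-d2],o2-o1,rcond=None)[0]
    p,q=o1+s[0]*d1,o2+s[1]*d2; return ((p+q)/2).round(4),(p-q).round(4)
def brass(im,r):
    x0,x1,y0,y1=r; a=np.clip(im[y0:y1,x0:x1,2].astype(float)-im[y0:y1,x0:x1,0]-3,0,None)
    Y,X=np.mgrid[y0:y1,x0:x1]; return ((a*X).sum()/a.sum(),(a*Y).sum()/a.sum()),a
def dark(im,r):
    x0,x1,y0,y1=r; g=im[y0:y1,x0:x1].astype(float).mean(2); a=np.clip(np.median(g)-6-g,0,None)
    Y,X=np.mgrid[y0:y1,x0:x1]; return (a*X).sum()/a.sum(),(a*Y).sum()/a.sum()
E
python3 -c "
from h import *
s=viewer.get_image('scene')[:,:,::-1];t=viewer.get_image('top')[:,:,::-1]
bs,_=brass(s,(308,316,203,210)); bt,a=brass(t,(325,335,208,219)); print(bs,bt,tri(bs,bt)); print(a.astype(int))
s0=cv2.imread('pics/scene0.png');t0=cv2.imread('pics/top0.png')
h=dark(s0,(309,315,204,210)),dark(t0,(325,334,208,218)); print('hole',h,tri(*h))
p=(bt[0]-329)
"
```

```text
(np.float64(312.669449081803), np.float64(207.03505843071787)) (np.float64(328.45429104477614), np.float64(213.03171641791045)) (array([0.5263, 0.0468, 0.0499]), array([0.0012, 0.0015, 0.0001]))
[[  0   0   0   0   0   0   0   0   0   0]
 [  0   0   0   0   0   0   0   0   0   0]
 [  0   0   0   0   0   0   0   0   0   0]
 [  1   0   0  31  39  14   0   0   0   0]
 [  3   0  26 102 100  72   0   0   0   0]
 [  8   0  60 101  98 100   0   0   0   0]
 [ 10   0   9  80  82  59   0   0   0   0]
 [ 11   0   0   3  13   0   0   0   0   0]
 [ 11   0   0   0   0   0   0   0   0   0]
 [ 13   2   0   0   0   0   0   0   0   0]
 [ 17   7   0   0   0   0   0   0   0   0]]
hole ((np.float64(312.3398843930635), np.float64(206.52832369942197)), (np.float64(328.3585612588984), np.float64(212.11652304233795))) (array([0.5275, 0.046 , 0.0544]), array([-0.0003, -0.0004, -0.    ]))
```

Request:
move_arm([
  {"ax": 0,"ay": 0,"az": 0,"tx": 0,"ty": 0,"tz": 0.0005,"hand": -1},
  {"ax": 0,"ay": 0,"az": 0,"tx": 0,"ty": 0,"tz": 0.0005,"hand": -1},
  {"ax": 0,"ay": 0,"az": 0,"tx": 0,"ty": 0,"tz": 0.0005,"hand": -1},
  {"ax": 0,"ay": 0,"az": 0,"tx": 0,"ty": 0.0003,"tz": 0.0005,"hand": -1},
  {"ax": 0,"ay": 0,"az": 0,"tx": 0,"ty": 0.0005,"tz": 0.0005,"hand": -1},
])

```text
time_s: 10.05
tcp_pos: [0.5507, 0.1292, 0.2363]
tcp_rot: [[-0.947, 0.321, 0.001], [0.321, 0.947, -0.0], [-0.001, 0.0, -1.0]]
ft_force: [-0.9, -4.8, 6.6]
gripper_width: 0.0118
finger_force: 32.6
```

```bash
python3 -c "
from h import *
btn()
s=viewer.get_image('scene')[:,:,::-1];t=viewer.get_image('top')[:,:,::-1]
bs,a=brass(s,(308,316,203,210)); bt,b=brass(t,(326,335,208,219)); print(bs,bt,tri(bs,bt),a.sum(),b.sum())
"
```

```text
t 10.05 p [0.5507 0.1292 0.2363] slx 129.1 lat 2.8 f [-0.9 -4.8  6.6] f.d -4.9 w 0.0118 ff 32.64859054237604
max R-B 111 sum+ 504 min 37
10 311 314 206 208 cen 206.98801369863014 tot 584
(np.float64(312.7860962566845), np.float64(206.9964349376114)) (np.float64(328.61648016276706), np.float64(212.70193285859614)) (array([0.5271, 0.0464, 0.0512]), array([0.0013, 0.0016, 0.0001])) 561.0 983.0
```

```bash
python3 -c "
from h import *
np.set_printoptions(linewidth=150)
t=viewer.get_image('top').astype(int); t0=cv2.imread('pics/top0.png')[:,:,::-1].astype(int)
print(t[206:220,324:336].mean(2).astype(int)); print((t[:,:,0]-t[:,:,2])[206:220,324:336]); print(t0[206:220,324:336].mean(2).astype(int))
for x,y in((.045,0),(.055,0),(.045,.01)): print(proj('top',[*(O+x*D+y*np.array([-D[1],D[0]])),.05]))"
```

```text
[[ 50  79 128 194 201 200 199 190 177 175 157 147]
 [ 43  80 160 207 201 201 198 198 200 201 188 183]
 [ 43  85 183 205 204 201 204 204 201 200 199 200]
 [ 57  98 198 204 204 204 201 198 202 202 202 200]
 [ 55  93 205 206 194 160 181 200 199 198 201 202]
 [ 65  66 216 178 160 126 152 186 200 201 199 203]
 [ 66  50 213 145 139 141 147 156 201 203 198 200]
 [ 70  55 190 147 140 143 139 150 195 202 199 201]
 [ 74  53 143 152 123 145 124 160 201 205 200 202]
 [ 74  59 120 184 156 161 162 190 203 199 202 203]
 [ 81  70 103 210 195 185 197 206 199 201 199 202]
 [ 80  68  65 216 204 199 201 200 198 198 198 200]
 [ 81  77  44 189 207 200 197 199 198 202 198 198]
 [ 81  79  55 146 205 205 202 199 199 202 196 198]]
[[  5  -3  -6 -15 -15 -15 -14 -14 -13 -12  -9  -9]
 [  4  -3  -6 -14 -13 -16 -16 -14 -14 -15 -13 -11]
 [  3  -2 -11 -16 -15 -14 -14 -15 -14 -14 -13 -17]
 [ 10   1 -15 -16 -15 -16 -16 -16 -15 -12 -15 -15]
 [ 14  -1 -15 -17 -18 -16 -14 -15 -16 -14 -15 -12]
 [ 16  -2 -19   1  37  53  16 -15 -14 -14 -13 -14]
 [ 15   0 -19  55 106 102  76 -13 -13 -13 -14 -13]
 [ 18   3 -17  66 105 102  8
[... 434 characters left out ...]
 58  92 152 176 171 171 174 173 174 167 173 171]
 [ 72 121 163 175 174 170 171 170 173 167 173 172]
 [ 66 144 170 177 163 151 152 173 172 173 169 172]
 [ 89 158 176 163 139 125 132 159 170 173 171 170]
 [125 167 172 135 128 125 126 135 170 174 170 172]
 [140 173 175 125 131 129 128 125 166 175 169 167]
 [138 177 173 137 122 127 127 136 171 172 174 169]
 [151 174 172 162 143 135 147 157 173 174 168 170]
 [171 171 170 173 167 158 166 173 170 172 174 171]
 [177 175 170 172 172 170 170 172 171 169 169 170]
 [175 171 172 174 170 169 170 170 168 170 170 170]
 [146 164 176 174 176 173 171 170 174 172 172 169]]
[[327.45518661 212.75079647]]
[[323.74144244 211.57667507]]
[[326.27350116 216.46162692]]
```

Request:
move_arm([
  {"ax": 0,"ay": 0,"az": 0,"tx": 0,"ty": 0.0006,"tz": 0,"hand": -1},
  {"ax": 0,"ay": 0,"az": 0,"tx": 0,"ty": 0.0012,"tz": 0,"hand": -1},
  {"ax": 0,"ay": 0,"az": 0,"tx": 0,"ty": 0.0018,"tz": 0,"hand": -1},
  {"ax": 0,"ay": 0,"az": 0,"tx": 0,"ty": 0.0024,"tz": 0,"hand": -1},
  {"ax": 0,"ay": 0,"az": 0,"tx": 0,"ty": 0.003,"tz": 0,"hand": -1},
])

```text
time_s: 10.67
tcp_pos: [0.5518, 0.1322, 0.2363]
tcp_rot: [[-0.947, 0.321, 0.001], [0.321, 0.947, 0.0], [-0.001, 0.0, -1.0]]
ft_force: [0.6, -3.4, 5.7]
gripper_width: 0.0115
finger_force: 32.6
```

```bash
python3 -c "
from h import *
btn()
t=viewer.get_image('top').astype(int)
print((t[:,:,0]-t[:,:,2])[209:217,324:334])"
```

```text
t 10.67 p [0.5518 0.1322 0.2363] slx 132.2 lat 2.8 f [ 0.6 -3.4  5.7] f.d -3.0 w 0.0115 ff 32.585097067058086
max R-B 107 sum+ 763 min 37
13 312 315 203 207 cen 205.25909592061743 tot 907
[[ -3  -8 -15 -17 -16 -16 -15 -16 -14 -12]
 [ -2 -11   3  18  14 -16 -14 -15 -17 -12]
 [ -1 -14  67  88  86  16  -9 -14 -12 -16]
 [  0 -19 108 105 101  54 -10  -8 -14 -15]
 [ -1 -18  68 105  93  23  -9  -8 -13 -15]
 [ -1 -17   1  46  28  -9  -7  -7 -16 -14]
 [  3 -15 -18 -11 -13  -9  -9 -11 -15 -14]
 [  1 -13 -16 -15 -14 -12 -13 -13 -15 -14]]
```

The button popped: its centroid jumped up 1.7 rows to 205.3 and the area grew to 907. Now I'll push back gently against it and watch the force.

Request:
move_arm([
  {"ax": 0,"ay": 0,"az": 0,"tx": 0,"ty": -0.0007,"tz": 0,"hand": -1},
  {"ax": 0,"ay": 0,"az": 0,"tx": 0,"ty": -0.0014,"tz": 0,"hand": -1},
  {"ax": 0,"ay": 0,"az": 0,"tx": 0,"ty": -0.002,"tz": 0,"hand": -1},
  {"ax": 0,"ay": 0,"az": 0,"tx": 0,"ty": -0.002,"tz": 0,"hand": -1},
])

```text
time_s: 11.1
tcp_pos: [0.5512, 0.1307, 0.2363]
tcp_rot: [[-0.947, 0.321, 0.002], [0.321, 0.947, 0.001], [-0.001, 0.001, -1.0]]
ft_force: [-0.2, 3.7, 7.0]
gripper_width: 0.0116
finger_force: 32.7
```

```bash
python3 -c "
from h import *
btn()"
```

```text
t 11.1 p [0.5512 0.1307 0.2363] slx 130.6 lat 2.8 f [-0.2  3.7  7. ] f.d 3.5 w 0.0116 ff 32.65268202871084
max R-B 109 sum+ 768 min 38
15 312 315 204 208 cen 205.5066371681416 tot 904
```

Still within the play, so I'll push on in small steps.

Request:
move_arm([
  {"ax": 0,"ay": 0,"az": 0,"tx": 0,"ty": -0.0004,"tz": 0,"hand": -1},
  {"ax": 0,"ay": 0,"az": 0,"tx": 0,"ty": -0.0008,"tz": 0,"hand": -1},
  {"ax": 0,"ay": 0,"az": 0,"tx": 0,"ty": -0.0008,"tz": 0,"hand": -1},
])

```text
time_s: 11.4
tcp_pos: [0.551, 0.1302, 0.2363]
tcp_rot: [[-0.947, 0.321, 0.002], [0.321, 0.947, 0.001], [-0.002, 0.002, -1.0]]
ft_force: [0.3, 7.4, 4.5]
gripper_width: 0.0115
finger_force: 32.5
```

Request:
move_arm([
  {"ax": 0,"ay": 0,"az": 0,"tx": 0,"ty": -0.0004,"tz": 0,"hand": -1},
  {"ax": 0,"ay": 0,"az": 0,"tx": 0,"ty": -0.0004,"tz": 0,"hand": -1},
])

```text
time_s: 11.57
tcp_pos: [0.5509, 0.13, 0.2363]
tcp_rot: [[-0.947, 0.321, 0.002], [0.321, 0.947, 0.001], [-0.002, 0.002, -1.0]]
ft_force: [0.1, 9.3, 4.8]
gripper_width: 0.0115
finger_force: 32.4
```

Request:
move_arm([
  {"ax": 0,"ay": 0,"az": 0,"tx": 0,"ty": -0.0005,"tz": 0,"hand": -1},
  {"ax": 0,"ay": 0,"az": 0,"tx": 0,"ty": -0.0008,"tz": 0,"hand": -1},
  {"ax": 0,"ay": 0,"az": 0,"tx": 0,"ty": -0.0008,"tz": 0,"hand": -1},
])

```text
time_s: 11.82
tcp_pos: [0.5508, 0.1295, 0.2363]
tcp_rot: [[-0.947, 0.321, 0.003], [0.321, 0.947, 0.002], [-0.002, 0.002, -1.0]]
ft_force: [0.9, 13.9, 3.4]
gripper_width: 0.0114
finger_force: 32.3
```

Request:
move_arm([
  {"ax": 0,"ay": 0,"az": 0,"tx": 0,"ty": -0.0004,"tz": 0,"hand": -1},
  {"ax": 0,"ay": 0,"az": 0,"tx": 0,"ty": -0.0007,"tz": 0,"hand": -1},
  {"ax": 0,"ay": 0,"az": 0,"tx": 0,"ty": -0.0007,"tz": 0,"hand": -1},
  {"ax": 0,"ay": 0,"az": 0,"tx": 0,"ty": -0.0007,"tz": 0,"hand": -1},
  {"ax": 0,"ay": 0,"az": 0,"tx": 0,"ty": -0.0007,"tz": 0,"hand": -1},
])

```text
time_s: 12.23
tcp_pos: [0.5506, 0.1291, 0.2363]
tcp_rot: [[-0.947, 0.321, 0.003], [0.321, 0.947, 0.002], [-0.002, 0.003, -1.0]]
ft_force: [1.0, 16.7, 2.5]
gripper_width: 0.0118
finger_force: 32.2
```

```bash
python3 -c "
from h import *
btn()"
```

```text
t 12.23 p [0.5506 0.1291 0.2363] slx 129.0 lat 2.9 f [ 1.  16.7  2.5] f.d 16.1 w 0.0118 ff 32.23148653283715
max R-B 109 sum+ 752 min 37
13 312 314 204 208 cen 205.8068181818182 tot 880
```

It's locked and holding at 16 N, still up. I'll push slightly more to cover the friction, then relax and release.

Request:
move_arm([
  {"ax": 0,"ay": 0,"az": 0,"tx": 0,"ty": -0.0004,"tz": 0,"hand": -1},
  {"ax": 0,"ay": 0,"az": 0,"tx": 0,"ty": -0.0004,"tz": 0,"hand": -1},
  {"ax": 0,"ay": 0,"az": 0,"tx": 0,"ty": -0.0004,"tz": 0,"hand": -1},
  {"ax": 0,"ay": 0,"az": 0,"tx": 0,"ty": -0.0004,"tz": 0,"hand": -1},
])

```text
time_s: 12.62
tcp_pos: [0.5506, 0.1288, 0.2363]
tcp_rot: [[-0.947, 0.321, 0.003], [0.321, 0.947, 0.002], [-0.002, 0.003, -1.0]]
ft_force: [0.2, 19.6, 2.3]
gripper_width: 0.0116
finger_force: 32.2
```

Request:
move_arm([
  {"ax": 0,"ay": 0,"az": 0,"tx": 0,"ty": 0.0015,"tz": 0,"hand": -1},
  {"ax": 0,"ay": 0,"az": 0,"tx": 0,"ty": 0.0025,"tz": 0,"hand": -1},
  {"ax": 0,"ay": 0,"az": 0,"tx": 0,"ty": 0.0025,"tz": 0,"hand": -0.2},
  {"ax": 0,"ay": 0,"az": 0,"tx": 0,"ty": 0.0025,"tz": 0,"hand": 0.3},
  {"ax": 0,"ay": 0,"az": 0,"tx": 0,"ty": 0.0025,"tz": 0,"hand": 0.3},
])

```text
time_s: 13.03
tcp_pos: [0.5505, 0.1297, 0.2355]
tcp_rot: [[-0.947, 0.321, 0.0], [0.321, 0.947, -0.0], [-0.0, 0.0, -1.0]]
ft_force: [0.6, -0.4, 0.3]
gripper_width: 0.0477
finger_force: 0.0
```

Request:
move_arm([
  {"ax": 0,"ay": 0,"az": 0,"tx": 0,"ty": 0,"tz": -0.03,"hand": 0.3},
  {"ax": 0,"ay": 0,"az": 0,"tx": 0,"ty": 0,"tz": -0.07,"hand": 0.3},
  {"ax": 0,"ay": 0,"az": 0,"tx": 0,"ty": 0,"tz": -0.105,"hand": 0.3},
  {"ax": 0,"ay": 0,"az": 0,"tx": 0,"ty": 0,"tz": -0.105,"hand": 0.3},
])

```text
time_s: 13.37
tcp_pos: [0.5523, 0.1299, 0.3465]
tcp_rot: [[-0.947, 0.321, 0.008], [0.321, 0.947, 0.001], [-0.007, 0.004, -1.0]]
ft_force: [3.3, 0.4, 1.5]
gripper_width: 0.0553
finger_force: 0.0
```

```bash
python3 -c "
from h import *
btn(); go([.598,-.336,.33],90); go([.598,-.336,.33],-90); print(sensors.observe()['qpos'])"
```

```text
t 13.37 p [0.5523 0.1299 0.3465] slx 130.3 lat 1.5 f [3.3 0.4 1.5] f.d 1.4 w 0.0553 ff 0.0
max R-B 109 sum+ 757 min 37
15 312 315 204 208 cen 205.50615901455768 tot 893
t [-0.1934 -0.4263  0.0137] a [ 0.0003  0.0009 -0.052 ]
t [-0.1934 -0.4263  0.0137] a [ 0.0013 -0.0005  0.448 ]
[ 1.77607730e-01  4.33778980e-01  1.85453934e+00  1.44603537e-05
  8.47092876e-01 -1.06633464e+00]
```

Request:
move_arm([
  {"ax": 0,"ay": 0.001,"az": -0.052,"tx": -0.193,"ty": -0.426,"tz": 0.014,"hand": 0.6},
  {"ax": 0,"ay": 0.001,"az": -0.052,"tx": -0.193,"ty": -0.426,"tz": 0.014,"hand": 0.6},
  {"ax": 0,"ay": 0.001,"az": -0.052,"tx": -0.193,"ty": -0.426,"tz": 0.014,"hand": 0.6},
  {"ax": 0,"ay": 0.001,"az": -0.052,"tx": -0.193,"ty": -0.426,"tz": 0.014,"hand": 0.6},
  {"ax": 0,"ay": 0.001,"az": -0.052,"tx": -0.193,"ty": -0.426,"tz": 0.014,"hand": 0.6},
])

```text
time_s: 13.83
tcp_pos: [0.5698, -0.068, 0.3336]
tcp_rot: [[-1.0, -0.002, -0.007], [-0.002, 1.0, 0.001], [0.007, 0.001, -1.0]]
ft_force: [1.0, 0.6, -0.5]
gripper_width: 0.0683
finger_force: 0.0
```

```bash
python3 -c "
from h import *
st(); go([.598,-.336,.33],90)"
```

```text
t 13.83 p [ 0.5698 -0.068   0.3336] slx -51.6 lat -78.4 f [ 1.   0.6 -0.5] f.d 0.8 w 0.0683 ff 0.0
t [-0.0278 -0.2681  0.0031] a [ 0.0002 -0.0012  0.0003]
```

Request:
move_arm([
  {"ax": 0,"ay": -0.001,"az": 0,"tx": -0.028,"ty": -0.264,"tz": 0.003,"hand": 0.6},
  {"ax": 0,"ay": -0.001,"az": 0,"tx": -0.028,"ty": -0.264,"tz": 0.003,"hand": 0.6},
  {"ax": 0,"ay": -0.001,"az": 0,"tx": -0.028,"ty": -0.264,"tz": 0.003,"hand": 0.6},
  {"ax": 0,"ay": -0.001,"az": 0,"tx": -0.028,"ty": -0.264,"tz": 0.003,"hand": 0.6},
  {"ax": 0,"ay": -0.001,"az": 0,"tx": -0.028,"ty": -0.264,"tz": 0.003,"hand": 0.6},
])

```text
time_s: 14.25
tcp_pos: [0.5916, -0.2755, 0.3307]
tcp_rot: [[-1.0, 0.0, -0.001], [0.0, 1.0, 0.002], [0.001, 0.002, -1.0]]
ft_force: [1.5, 0.4, -0.5]
gripper_width: 0.0682
finger_force: 0.0
```

Request:
move_arm([
  {"ax": 0,"ay": 0,"az": 0,"tx": -0.005,"ty": -0.055,"tz": 0,"hand": 0.6},
  {"ax": 0,"ay": 0,"az": 0,"tx": -0.005,"ty": -0.055,"tz": 0,"hand": 0.6},
  {"ax": 0,"ay": 0,"az": 0,"tx": -0.005,"ty": -0.055,"tz": 0,"hand": 0.6},
])

```text
time_s: 14.5
tcp_pos: [0.5967, -0.3321, 0.3304]
tcp_rot: [[-1.0, 0.003, -0.0], [0.003, 1.0, 0.001], [0.0, 0.001, -1.0]]
ft_force: [-1.1, 1.1, 0.2]
gripper_width: 0.0684
finger_force: 0.0
```

```bash
python3 -c "
from h import *
st(); go([.598,-.336,.205],90)"
```

```text
t 14.5 p [ 0.5967 -0.3321  0.3304] slx -293.1 lat -188.6 f [-1.1  1.1  0.2] f.d 0.7 w 0.0684 ff 0.0
t [-0.0014 -0.0039  0.1254] a [ 0.0001 -0.0001 -0.0005]
```

Request:
move_arm([
  {"ax": 0,"ay": 0,"az": 0,"tx": -0.001,"ty": -0.004,"tz": 0.04,"hand": 0.6},
  {"ax": 0,"ay": 0,"az": 0,"tx": -0.001,"ty": -0.004,"tz": 0.08,"hand": 0.6},
  {"ax": 0,"ay": 0,"az": 0,"tx": -0.001,"ty": -0.004,"tz": 0.115,"hand": 0.6},
  {"ax": 0,"ay": 0,"az": 0,"tx": -0.001,"ty": -0.004,"tz": 0.128,"hand": 0.6},
  {"ax": 0,"ay": 0,"az": 0,"tx": -0.001,"ty": -0.004,"tz": 0.128,"hand": 0.6},
], newtons=60)

```text
time_s: 14.92
tcp_pos: [0.5969, -0.3306, 0.1999]
tcp_rot: [[-1.0, -0.0, -0.006], [-0.001, 1.0, 0.005], [0.006, 0.005, -1.0]]
ft_force: [0.1, 0.3, -0.4]
gripper_width: 0.0683
finger_force: 0.0
```

```bash
python3 -c "
from h import *
st(); s=snap('scene','s6');t=snap('top','t6')
c=lambda i,x,y,w=100,h=75: cv2.resize(i[y:y+h,x:x+w],(400,300),interpolation=cv2.INTER_CUBIC)
cv2.imwrite('pics/m6.png',np.hstack([c(t,422,148),c(s,172,275)]))"
```

```text
t 14.92 p [ 0.5969 -0.3306  0.1999] slx -291.7 lat -188.3 f [ 0.1  0.3 -0.4] f.d 0.3 w 0.0683 ff 0.0
```

View pics/m6.png

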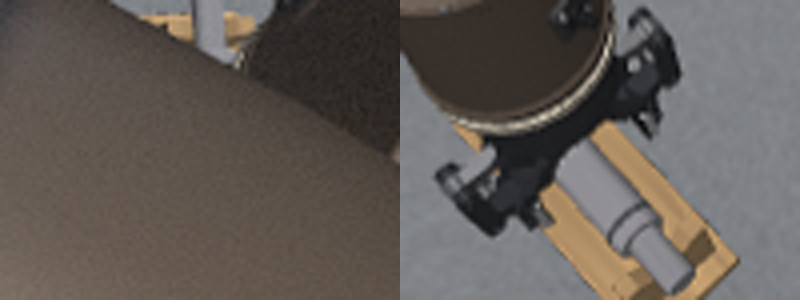

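The fingers straddle the shaft's thick part, clear of the cradle's uprights. I'll close gently first.

Request:
move_arm([
  {"ax": 0,"ay": 0,"az": 0,"tx": 0,"ty": 0,"tz": 0,"hand": 0.2},
  {"ax": 0,"ay": 0,"az": 0,"tx": 0,"ty": 0,"tz": 0,"hand": 0},
  {"ax": 0,"ay": 0,"az": 0,"tx": 0,"ty": 0,"tz": 0,"hand": -0.2},
  {"ax": 0,"ay": 0,"az": 0,"tx": 0,"ty": 0,"tz": 0,"hand": -0.4},
  {"ax": 0,"ay": 0,"az": 0,"tx": 0,"ty": 0,"tz": 0,"hand": -1},
], newtons=20)

```text
time_s: 15.43
tcp_pos: [0.5989, -0.335, 0.2063]
tcp_rot: [[-1.0, -0.001, 0.004], [-0.001, 1.0, -0.004], [-0.004, -0.004, -1.0]]
ft_force: [-5.9, -21.4, 8.1]
gripper_width: 0.0296
finger_force: 20.3
```

```bash
python3 -c "
from h import *
st(); s=sensors.observe(); print(s['tcp_rot'],s['ft_torque'])"
```

```text
t 15.43 p [ 0.5989 -0.335   0.2063] slx -295.1 lat -191.7 f [ -5.9 -21.4   8.1] f.d -22.2 w 0.0296 ff 20.3341805934906
[[-9.99990428e-01 -6.03573576e-04  4.33362817e-03]
 [-6.23018166e-04  9.99989739e-01 -4.48696060e-03]
 [-4.33087549e-03 -4.48961757e-03 -9.99980543e-01]] [-3.45718364  1.00599644  0.06641278]
```

Request:
move_arm([
  {"ax": 0,"ay": 0,"az": 0,"tx": 0,"ty": -0.001,"tz": 0,"hand": -1},
  {"ax": 0,"ay": 0,"az": 0,"tx": 0,"ty": -0.0015,"tz": 0,"hand": -1},
  {"ax": 0,"ay": 0,"az": 0,"tx": 0,"ty": -0.0015,"tz": 0,"hand": -1},
], newtons=20)

```text
time_s: 15.68
tcp_pos: [0.599, -0.3355, 0.2063]
tcp_rot: [[-1.0, -0.0, 0.004], [-0.0, 1.0, -0.003], [-0.004, -0.003, -1.0]]
ft_force: [-3.3, -11.3, 10.2]
gripper_width: 0.029
finger_force: 20.0
```

Request:
move_arm([
  {"ax": 0,"ay": 0,"az": 0,"tx": 0,"ty": -0.0015,"tz": 0,"hand": -1},
  {"ax": 0,"ay": 0,"az": 0,"tx": 0,"ty": -0.0015,"tz": 0,"hand": -1},
  {"ax": 0,"ay": 0,"az": 0,"tx": 0,"ty": -0.0015,"tz": -0.001,"hand": -1},
  {"ax": 0,"ay": 0,"az": 0,"tx": 0,"ty": -0.0015,"tz": -0.002,"hand": -1},
  {"ax": 0,"ay": 0,"az": 0,"tx": 0,"ty": -0.0015,"tz": -0.004,"hand": -1},
], newtons=60)

```text
time_s: 16.1
tcp_pos: [0.5982, -0.3353, 0.2081]
tcp_rot: [[-1.0, -0.0, 0.0], [-0.0, 1.0, 0.001], [-0.0, 0.001, -1.0]]
ft_force: [0.2, 0.3, -5.2]
gripper_width: 0.0282
finger_force: 59.2
```

Request:
move_arm([
  {"ax": 0,"ay": 0,"az": 0,"tx": 0,"ty": 0,"tz": -0.015,"hand": -1},
  {"ax": 0,"ay": 0,"az": 0,"tx": 0,"ty": 0,"tz": -0.04,"hand": -1},
  {"ax": 0,"ay": 0,"az": 0,"tx": 0,"ty": 0,"tz": -0.08,"hand": -1},
  {"ax": 0,"ay": 0,"az": 0,"tx": 0,"ty": 0,"tz": -0.12,"hand": -1},
  {"ax": 0,"ay": 0,"az": 0,"tx": 0,"ty": 0,"tz": -0.12,"hand": -1},
])

```text
time_s: 16.52
tcp_pos: [0.6, -0.3362, 0.3355]
tcp_rot: [[-1.0, -0.0, 0.008], [-0.0, 1.0, -0.004], [-0.008, -0.004, -1.0]]
ft_force: [3.0, -1.8, -5.2]
gripper_width: 0.0284
finger_force: 60.3
```

```bash
python3 -c "
from h import *
st(); c=O+.0553*D; print(c); go([*c,.33],161.3)
s=snap('scene','s7')
# slide plate position now: tips via top image later
"
```

```text
t 16.52 p [ 0.6    -0.3362  0.3355] slx -295.9 lat -193.0 f [ 3.  -1.8 -5.2] f.d -0.7 w 0.0284 ff 60.33040523529053
[0.5297299  0.05838073]
t [0.0702 0.3946 0.0034] a [-0.0013  0.0008 -0.198 ]
```

Lifted, with the wrist carrying 5.2 N more. Now I'll carry it to the stand, turning as I go.

Request:
move_arm([
  {"ax": 0,"ay": 0,"az": -0.198,"tx": 0.07,"ty": 0.395,"tz": 0,"hand": -1},
  {"ax": 0,"ay": 0,"az": -0.198,"tx": 0.07,"ty": 0.395,"tz": 0,"hand": -1},
  {"ax": 0,"ay": 0,"az": -0.198,"tx": 0.07,"ty": 0.395,"tz": 0,"hand": -1},
  {"ax": 0,"ay": 0,"az": -0.198,"tx": 0.07,"ty": 0.395,"tz": 0,"hand": -1},
  {"ax": 0,"ay": 0,"az": -0.198,"tx": 0.07,"ty": 0.395,"tz": 0,"hand": -1},
])

```text
time_s: 16.98
tcp_pos: [0.5603, -0.1283, 0.3263]
tcp_rot: [[-0.808, -0.59, -0.003], [-0.59, 0.808, 0.002], [0.001, 0.003, -1.0]]
ft_force: [1.1, 0.2, -6.1]
gripper_width: 0.0283
finger_force: 60.7
```

```bash
python3 -c "
from h import *
st(); c=O+.0553*D; go([*c,.33],161.3)"
```

```text
t 16.98 p [ 0.5603 -0.1283  0.3263] slx -111.7 lat -88.8 f [ 1.1  0.2 -6.1] f.d 0.5 w 0.0283 ff 60.68663477897644
t [-0.0854  0.1688 -0.0033] a [ 0.0005  0.     -0.0977]
```

Request:
move_arm([
  {"ax": 0,"ay": 0,"az": -0.098,"tx": -0.085,"ty": 0.169,"tz": -0.003,"hand": -1},
  {"ax": 0,"ay": 0,"az": -0.098,"tx": -0.085,"ty": 0.169,"tz": -0.003,"hand": -1},
  {"ax": 0,"ay": 0,"az": -0.098,"tx": -0.085,"ty": 0.169,"tz": -0.003,"hand": -1},
  {"ax": 0,"ay": 0,"az": -0.098,"tx": -0.085,"ty": 0.169,"tz": -0.003,"hand": -1},
  {"ax": 0,"ay": 0,"az": -0.098,"tx": -0.085,"ty": 0.169,"tz": -0.003,"hand": -1},
])

```text
time_s: 17.4
tcp_pos: [0.5299, 0.0601, 0.3297]
tcp_rot: [[-0.317, -0.949, -0.003], [-0.949, 0.317, 0.002], [-0.001, 0.004, -1.0]]
ft_force: [-0.1, 0.6, -6.3]
gripper_width: 0.0283
finger_force: 60.8
```

```bash
python3 -c "
from h import *
st(); c=O+.0553*D; go([*c,.29],161.3)"
```

```text
t 17.4 p [0.5299 0.0601 0.3297] slx 56.9 lat 0.4 f [-0.1  0.6 -6.3] f.d 0.5 w 0.0283 ff 60.82595229148865
t [ 0.0017 -0.0006  0.0397] a [0.0006 0.0001 0.0007]
```

Request:
move_arm([
  {"ax": 0,"ay": 0,"az": 0.0007,"tx": 0.0015,"ty": 0,"tz": 0.02,"hand": -1},
  {"ax": 0,"ay": 0,"az": 0.0007,"tx": 0.0015,"ty": 0,"tz": 0.038,"hand": -1},
  {"ax": 0,"ay": 0,"az": 0.0007,"tx": 0.0015,"ty": 0,"tz": 0.042,"hand": -1},
  {"ax": 0,"ay": 0,"az": 0.0007,"tx": 0.0015,"ty": 0,"tz": 0.042,"hand": -1},
])

```text
time_s: 17.73
tcp_pos: [0.5303, 0.0552, 0.2871]
tcp_rot: [[-0.328, -0.945, -0.004], [-0.945, 0.328, 0.001], [0.001, 0.005, -1.0]]
ft_force: [-1.4, -0.4, -5.5]
gripper_width: 0.028
finger_force: 60.7
```

```bash
python3 -c "
from h import *
st(); c=O+.0553*D; go([*c,.2643],161.3); s=snap('scene','s8'); t=snap('top','t8')
c=lambda i,x,y,w=100,h=75: cv2.resize(i[y:y+h,x:x+w],(400,300),interpolation=cv2.INTER_CUBIC)
cv2.imwrite('pics/m8.png',np.hstack([c(t,280,170),c(s,255,155)]))"
```

```text
t 17.73 p [0.5303 0.0552 0.2871] slx 52.5 lat -1.5 f [-1.4 -0.4 -5.5] f.d -0.8 w 0.028 ff 60.69724202156067
t [-0.0028  0.0014  0.0228] a [ 0.0007 -0.0001 -0.0013]
```

View pics/m8.png

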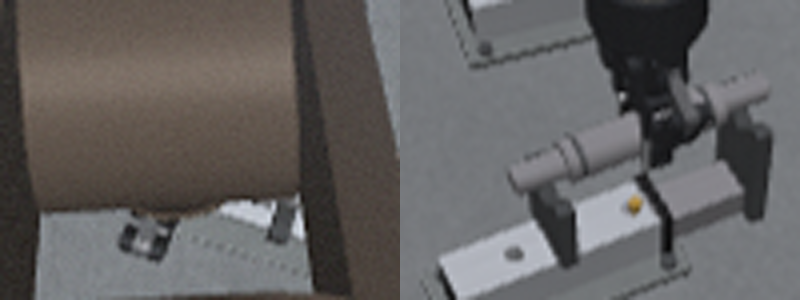

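The thin ends are above both notches and the brass button is up at crop (634,205). I'll check the shaft's position along the tubes from its two ends, crop (516,178) and (768,84).

```bash
python3 -c "
from h import *
L=np.array([-D[1],D[0]])
def f(X,Y,z):
    p=onz('scene',255+(X-400+.5)/4-.5,155+(Y+.5)/4-.5,z)[:2]-O; return (p@D*1e3).round(1),(p@L*1e3).round(1)
print('ends',f(515,178,.131),f(769,84,.131),'shoulder',f(571,157,.131),f(708,104,.131))
print('fix tips',f(540,178,.112),f(573,203,.112),'slide tips',f(731,110,.112),f(766,130,.112)); st()"
```

```text
ends (np.float64(-39.7), np.float64(1.6)) (np.float64(149.6), np.float64(1.0)) shoulder (np.float64(0.5), np.float64(1.7)) (np.float64(103.4), np.float64(3.2))
fix tips (np.float64(-19.9), np.float64(8.5)) (np.float64(-8.7), np.float64(-20.2)) slide tips (np.float64(123.5), np.float64(5.5)) (np.float64(136.7), np.float64(-20.9))
t 17.83 p [0.5314 0.0549 0.2889] slx 52.6 lat -2.7 f [ 0.4 -0.1 -5.6] f.d 0.1 w 0.0286 ff 60.6999671459198
```

The shaft is centred (ends at −40 and +150 mm, plates at −20 and +130 mm), with shoulder gaps of about 11 mm. Lowering.

Request:
move_arm([
  {"ax": 0,"ay": 0,"az": 0,"tx": 0,"ty": 0.001,"tz": 0.007,"hand": -1},
  {"ax": 0,"ay": 0,"az": 0,"tx": 0,"ty": 0.001,"tz": 0.014,"hand": -1},
  {"ax": 0,"ay": 0,"az": 0,"tx": 0,"ty": 0.001,"tz": 0.018,"hand": -1},
  {"ax": 0,"ay": 0,"az": 0,"tx": 0,"ty": 0.001,"tz": 0.02,"hand": -1},
  {"ax": 0,"ay": 0,"az": 0,"tx": 0,"ty": 0.001,"tz": 0.02,"hand": -1},
])

```text
time_s: 18.25
tcp_pos: [0.5303, 0.0554, 0.2685]
tcp_rot: [[-0.328, -0.945, -0.001], [-0.945, 0.328, 0.001], [-0.001, 0.001, -1.0]]
ft_force: [-0.6, 0.2, -5.3]
gripper_width: 0.0282
finger_force: 61.0
```

Request:
move_arm([
  {"ax": 0,"ay": 0,"az": 0,"tx": 0,"ty": 0,"tz": 0.001,"hand": -1},
  {"ax": 0,"ay": 0,"az": 0,"tx": 0,"ty": 0,"tz": 0.002,"hand": -1},
  {"ax": 0,"ay": 0,"az": 0,"tx": 0,"ty": 0,"tz": 0.0025,"hand": -1},
  {"ax": 0,"ay": 0,"az": 0,"tx": 0,"ty": 0,"tz": 0.0025,"hand": -1},
])

```text
time_s: 18.58
tcp_pos: [0.5305, 0.0556, 0.2666]
tcp_rot: [[-0.328, -0.945, 0.0], [-0.945, 0.328, 0.001], [-0.001, 0.0, -1.0]]
ft_force: [0.1, 0.5, -6.1]
gripper_width: 0.0286
finger_force: 61.0
```

Request:
move_arm([
  {"ax": 0,"ay": 0,"az": 0,"tx": 0,"ty": 0,"tz": 0.001,"hand": -1},
  {"ax": 0,"ay": 0,"az": 0,"tx": 0,"ty": 0,"tz": 0.0015,"hand": -1},
  {"ax": 0,"ay": 0,"az": 0,"tx": 0,"ty": 0,"tz": 0.0015,"hand": -1},
])

```text
time_s: 18.83
tcp_pos: [0.5305, 0.0556, 0.2658]
tcp_rot: [[-0.328, -0.945, 0.001], [-0.945, 0.328, 0.001], [-0.001, -0.0, -1.0]]
ft_force: [-5.1, -0.3, 10.3]
gripper_width: 0.0281
finger_force: 62.9
```

Contact: the stand now carries the shaft, with a small sideways force towards tool +y. I'll ease the side load.

Request:
move_arm([
  {"ax": 0,"ay": 0,"az": 0,"tx": 0,"ty": 0.001,"tz": -0.0003,"hand": -1},
  {"ax": 0,"ay": 0,"az": 0,"tx": 0,"ty": 0.0015,"tz": -0.0003,"hand": -1},
  {"ax": 0,"ay": 0,"az": 0,"tx": 0,"ty": 0.0015,"tz": -0.0003,"hand": -1},
], newtons=30)

```text
time_s: 19.08
tcp_pos: [0.5291, 0.0561, 0.2654]
tcp_rot: [[-0.328, -0.945, 0.0], [-0.945, 0.328, 0.001], [-0.001, -0.0, -1.0]]
ft_force: [0.4, -0.0, -3.2]
gripper_width: 0.0281
finger_force: 61.0
```

Request:
move_arm([
  {"ax": 0,"ay": 0,"az": 0,"tx": 0,"ty": 0.0005,"tz": 0.0007,"hand": -1},
  {"ax": 0,"ay": 0,"az": 0,"tx": 0,"ty": 0.001,"tz": 0.001,"hand": -1},
  {"ax": 0,"ay": 0,"az": 0,"tx": 0,"ty": 0.001,"tz": 0.001,"hand": -1},
])

```text
time_s: 19.33
tcp_pos: [0.5287, 0.0562, 0.2649]
tcp_rot: [[-0.328, -0.945, 0.002], [-0.945, 0.328, 0.001], [-0.002, -0.002, -1.0]]
ft_force: [-0.1, -2.0, 7.5]
gripper_width: 0.0286
finger_force: 62.1
```

The shaft is seated, with side force near zero and the height as expected. Releasing gently.

Request:
move_arm([
  {"ax": 0,"ay": 0,"az": 0,"tx": 0,"ty": 0,"tz": 0,"hand": -0.3},
  {"ax": 0,"ay": 0,"az": 0,"tx": 0,"ty": 0,"tz": 0,"hand": -0.2},
  {"ax": 0,"ay": 0,"az": 0,"tx": 0,"ty": 0,"tz": 0,"hand": -0.1},
  {"ax": 0,"ay": 0,"az": 0,"tx": 0,"ty": 0,"tz": 0,"hand": 0.1},
  {"ax": 0,"ay": 0,"az": 0,"tx": 0,"ty": 0,"tz": 0,"hand": 0.3},
], newtons=20)

```text
time_s: 19.75
tcp_pos: [0.528, 0.0564, 0.2642]
tcp_rot: [[-0.328, -0.945, -0.0], [-0.945, 0.328, 0.001], [-0.001, 0.001, -1.0]]
ft_force: [0.3, -0.7, 0.6]
gripper_width: 0.0552
finger_force: 0.0
```

Request:
move_arm([
  {"ax": 0,"ay": 0,"az": 0,"tx": 0,"ty": 0,"tz": 0,"hand": 0.4},
  {"ax": 0,"ay": 0,"az": 0,"tx": 0,"ty": 0,"tz": 0,"hand": 0.4},
  {"ax": 0,"ay": 0,"az": 0,"tx": 0,"ty": 0,"tz": -0.02,"hand": 0.4},
  {"ax": 0,"ay": 0,"az": 0,"tx": 0,"ty": 0,"tz": -0.05,"hand": 0.4},
  {"ax": 0,"ay": 0,"az": 0,"tx": 0,"ty": 0,"tz": -0.09,"hand": 0.4},
])

```text
time_s: 20.17
tcp_pos: [0.5272, 0.0562, 0.3534]
tcp_rot: [[-0.328, -0.945, -0.005], [-0.945, 0.328, 0.001], [0.001, 0.005, -1.0]]
ft_force: [1.4, -0.1, -1.0]
gripper_width: 0.0599
finger_force: 0.0
```

Request:
move_arm([
  {"ax": 0,"ay": 0,"az": 0,"tx": 0,"ty": 0,"tz": -0.04,"hand": 0.4},
  {"ax": 0,"ay": 0,"az": 0,"tx": 0,"ty": 0,"tz": -0.08,"hand": 0.4},
  {"ax": 0,"ay": 0,"az": 0,"tx": 0,"ty": 0,"tz": -0.08,"hand": 0.4},
  {"ax": 0,"ay": 0,"az": 0,"tx": 0,"ty": 0,"tz": -0.08,"hand": 0.4},
])

```text
time_s: 20.5
tcp_pos: [0.5286, 0.0562, 0.4368]
tcp_rot: [[-0.328, -0.945, 0.005], [-0.945, 0.328, 0.001], [-0.003, -0.004, -1.0]]
ft_force: [0.2, -0.9, -0.7]
gripper_width: 0.0596
finger_force: 0.0
```

```bash
python3 -c "
from h import *
st(); s=snap('scene','s9'); b,a=brass(s,(308,318,200,210)); print('button',b,a.sum())
# shaft brightness profile along predicted axis lines at z=.108+r (ends) 
L=np.array([-D[1],D[0]])
for x in range(-60,175,6):
    col=[]
    for l in(-16,-8,-4,0,4,8,16):
        u,v=proj('scene',[*(O+x/1e3*D+l/1e3*L),.112])[0]; col.append(int(s[int(round(v)),int(round(u))].mean()))
    print(x,col)"
```

```text
t 20.5 p [0.5286 0.0562 0.4368] slx 52.9 lat 0.4 f [ 0.2 -0.9 -0.7] f.d -0.8 w 0.0596 ff 0.0
button (np.float64(313.3523131672598), np.float64(205.4555160142349)) 843.0
-60 [115, 116, 115, 115, 115, 118, 116]
-54 [118, 115, 115, 117, 118, 116, 119]
-48 [116, 119, 119, 118, 118, 117, 115]
-42 [118, 70, 80, 74, 88, 103, 118]
-36 [51, 86, 112, 136, 134, 127, 118]
-30 [43, 94, 116, 131, 133, 135, 119]
-24 [51, 100, 120, 130, 133, 137, 43]
-18 [67, 106, 125, 131, 134, 125, 72]
-12 [76, 113, 127, 133, 134, 120, 68]
-6 [70, 79, 124, 119, 136, 110, 120]
0 [76, 110, 121, 129, 128, 115, 122]
6 [59, 64, 91, 77, 97, 77, 110]
12 [73, 115, 125, 132, 131, 132, 124]
18 [69, 106, 121, 128, 132, 134, 123]
24 [76, 111, 123, 129, 133, 133, 126]
30 [78, 114, 125, 130, 133, 133, 127]
36 [82, 116, 127, 132, 133, 134, 122]
42 [75, 109, 124, 132, 133, 134, 125]
48 [79, 112, 126, 131, 133, 134, 127]
54 [80, 116, 127, 132, 134, 134, 126]
60 [85, 119, 129, 133, 134, 134, 122]
66 [78, 110, 125, 134, 134, 134, 125]
72 [76, 114, 128, 132, 134, 135, 127]
78 [80, 117, 129, 132, 134, 134, 126]
84 [85, 121, 131, 132, 135, 135, 123]
90 [87, 111, 126, 130, 134, 134, 133]
96 [65, 118, 130, 133, 136, 135, 127]
102 [83, 81, 74, 106, 97, 127, 98]
108 [81, 124, 131, 132, 135, 132, 123]
114 [42, 84, 114, 134, 132, 135, 131]
120 [42, 90, 114, 130, 131, 133, 105]
126 [52, 103, 121, 131, 130, 135, 41]
132 [64, 109, 124, 133, 131, 131, 69]
138 [91, 96, 116, 130, 130, 129, 78]
144 [120, 102, 124, 130, 130, 129, 121]
150 [118, 118, 121, 121, 122, 121, 120]
156 [120, 118, 121, 121, 120, 120, 121]
162 [120, 120, 121, 121, 120, 119, 120]
168 [119, 121, 119, 118, 119, 120, 121]
174 [120, 121, 120, 122, 120, 119, 120]
```

The shaft lies level in both notches (−41 to +148 mm), the button is still up and the arm is clear. Handing in.

```bash
python3 -c "
from plant import job
print(job.finish_job())"
```

```text
the job is handed in; nothing more can be done
None
```

The stand is latched and was pushed back against its button with 16–19 N at the wrist; the shaft lies released in both V-notches, and the job was handed in at about 20.5 s (I didn't re-check the bottle, gear and bin, but the arm never went near them).

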